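Strip the used pumice blocks off a four-sided foot file and bin them

ROBOT

A 6-joint arm with a two-finger parallel gripper is mounted at the origin on the work surface. World frame = base frame: x ahead of the robot, y to its left, z up, the work surface at z = 0. Lengths are in m, angles in degrees, forces in N, time in s.
With the tool pointing down it reaches from about 0.225 to 0.725 m from the base axis. Payload 3.1 kg.
Tool frame: the origin (TCP) lies midway between the tips of the shut fingers; the grasp point (between the pads) lies 19 mm behind it (bot.grip_depth is the distance from the TCP to the grasp point, in m); z points along the fingers, y is the line along which they close (so a half turn about z gives the same grasp; the last joint's range is limited). The gripper opens to 85 mm and grips with 20 to 120 N. Pads are 22 mm wide; open, the fingers measure 114 mm over their backs; the gripper's body (76 mm by 85 mm) begins 54 mm behind the grasp point. The pads swing forward as they close: fully open they stand 13 mm farther back than shut.
Start: joints at [-76.192, 2.75, 5.684, 92.934, 0, 82.678], TCP at [0.189, -0.49, 0.231] pointing down, gripper open.
Joint ranges: [-166.93, 166.93], [-56.73, 111.36], [-69.38, 81.34], [-121.58, 131.49], [-85.45, 84.26], [-180, 180]. Speed limits (degrees/s): [159.86, 159.86, 180, 180, 180, 180].

INTERFACE

Orientations are given as a 3x3 rotation matrix whose columns are the frame's x, y, z axes.
In Python, from bench import bot, grab_frame, calibration, workorder gives the robot as it stands. The module is installed in compiled form; this text tells all that it offers.
- The arm moves only by the tool apply_moves, never from a script. Its argument "deltas" is a list that holds one entry, the list of rows, each a list of 7 numbers: the shift along the world's x, y, z in mm, then the turn, a rotation vector about the world's x, y, z in rad, then the finger opening in mm, from 0 to 85.4. A call has 1 to 10 rows; each row shifts and turns the commanded pose from where the row before left it; what a row does not reach is not made up. A row lasts 1/12 s, in which the tool goes at most 41.7 mm and 7.16 degrees, less where a joint would pass 70% of its speed; a pose out of reach is approached as far as the arm can. A call is refused whole if a number of a shift passes 41.7 or a number of a turn 0.125, either way. A call with a gripper value outside its range is refused whole. The fingers move at their own pace and stop on an object; "force" is the grip in N (left out, the last holds). Time passes only in rows, so rows that do not move let the fingers close. It gives the time, the measured TCP pose, the force, the opening and the grip force at its end, in the units of the state.
- bot.observe(): the state, without advancing time (a new reading comes with each control period).
- grab_frame(name): name is "side" or "top"; returns the picture (400x640x3 uint8, red, green, blue); there is no depth.
- calibration(name): a dict with "K" (3x3 intrinsics, pixels), "distortion" ([k1, k2, p1, p2, k3] as OpenCV has them; the pictures are not rectified), "view" (4x4, takes a point from world to camera coordinates). Camera axes: x right, y up, looking along -z (the intrinsics and any distortion apply to the point x, -y, -z); pixel columns grow to the right and rows downward; lengths in m; the calibration is good to about 2 mm. A picture is of the moment at which its call begins. calibration takes no time and is no camera call.
- workorder.job_done(): hands the job in; it is judged then, once.
The state is a dict: "time_s": time; "joint_pos": joint angles; "qd": joint speeds; "tau": joint torques, N m; "eef_pos": TCP position; "ee_rot": TCP orientation; "force": force on the tool from outside, world axes, zero at the start; "moment": the same for the moment, N m; "finger_gap": opening from 0.0 (shut) to 1.0 (fully open); "grasp_force": force on a finger pad.
Only numpy, scipy, OpenCV 4.12 (cv2) and the standard library are available. Lean on these libraries where they do the work, as an engineer would, in place of code of your own. Each camera call takes 0.05 s, during which the arm holds its last target. There are 200 camera calls.

TASK

Set the grey waste bin under the open lip of the aluminium tray, then lift the blue foot file by its black grip, carry it over the tray and draw each side that still holds a used pumice block along the bent bracket, so that the block is pushed out of its channel and drops into the tray, giving the file a quarter turn to bring the next loaded side to the bracket; keep the file upright all the while and do not pull blocks out of it with the fingers. When all the blocks lie in the tray, tip the tray well up by its red handle so that they slide into the bin, and lower it flat again. At the end the file stands centred on the blue disc of the lazy Susan, the bin stands upright with every block in it, and all the other things are where they were.

Things in the scene. Friction and masses are not known exactly. Their poses are not given: they have to be found in the camera images.
- foot_file: four-sided foot file, 0.28 kg, origin at the centre of its underside, z up. Blue base plate 100 x 100 x 6 mm, core 60 x 60 mm up to z = 46 mm, black square grip on top. Each side has a channel that holds one block on edge; the four sides are alike, each the one before turned by 90 degrees about z.
- file_grip (a point): point on the file axis, 100 mm above its underside, where to hold the black grip (24 x 24 mm, sides parallel to file x and y, from z = 46 to 126 mm)
- file_channel (a point): middle of the floor of the channel on the file +x side, at file (38, -15, 6) mm. Channel 16 mm wide between the core (x = 30 mm) and a low rim (x = 46 to 50, top z = 14 mm). The block fills y = -45 to 15, z = 6 to 40 mm. A low stop (y = 16 to 20, top z = 14 mm) shuts the +y end; the -y end is open, so the block is pushed out towards -y over the plate edge.
- file_gap (a point): on the +x side, file (35, 23, 34) mm: where the blade tip enters, in the 16 mm gap (y = 15 to 31 mm) behind the block, above the stop. With file +x along stand +x, bring this point to blade_tip by moving along stand +x, then move the file 75 to 85 mm along stand +y. For the other sides, the same turned by 90, 180, 270 degrees.
- pumice_1: used pumice block (salmon pink, box 14 x 60 x 34 mm along its x, y, z; 30 g), origin at its centre. At the start it stands loose on edge in the channel on the +x side of foot_file, at file coordinates (38, -15, 23) mm. May be absent (None).
- pumice_2: used pumice block (salmon pink, box 14 x 60 x 34 mm along its x, y, z; 30 g), origin at its centre. At the start it stands loose on edge in the channel on the +y side of foot_file, at file coordinates (15, 38, 23) mm. May be absent (None).
- pumice_3: used pumice block (salmon pink, box 14 x 60 x 34 mm along its x, y, z; 30 g), origin at its centre. At the start it stands loose on edge in the channel on the -x side of foot_file, at file coordinates (-38, 15, 23) mm. May be absent (None).
- pumice_4: used pumice block (salmon pink, box 14 x 60 x 34 mm along its x, y, z; 30 g), origin at its centre. At the start it stands loose on edge in the channel on the -y side of foot_file, at file coordinates (-15, -38, 23) mm. May be absent (None).
- strip_stand: fixed grey stand carrying the hinged aluminium tray; origin on the shelf straight under the middle of the hinge axis, which runs along stand x at z = 90 mm. Tray flat: floor top at z = 96 mm, x = -75 to 75, y = -30 (open lip) to 160 mm; walls to z = 126 mm at -x and +y, to z = 158 mm at +x. Stand body begins at y = 40 mm; hinge cheeks at x = +-80 mm, above z = 70 mm.
- bin_spot (a point): on the shelf, stand (0, -65, 0) mm: where the bin origin belongs, bin axes parallel to the stand axes, so that the bin (55 mm high) reaches under the tray lip
- tray (a joint): tilt of the tray (rad): 0 flat, 1.15 fully tipped, the +y end lifted, so that blocks slide off the lip towards stand -y. It falls back when let go; blocks slide at about 0.6 to 0.8.
- tray_floor (a point): middle of the tray's floor (top face), 60 mm from the hinge axis; axes as the stand's while flat, turning with the tray
- tray_handle (a point): centre of the tray's red handle, a round bar 12 mm thick and 60 mm long along stand x, at stand (-50, 195, 135) mm while flat, 29 mm clear of the tray's +y wall; turns with the tray about the hinge axis
- blade_tip (a point): middle of the free end edge (yellow) of the bent dark steel bracket, at stand (10, 120, 195) mm with the tray flat. The bracket rises from the tray's +x wall; its blade, 4 mm thick (y) and 26 mm high, points from there to -x and ends here. Turns with the tray. In a pass this point is about 34 mm above the file's underside and 35 mm from its axis.
- bin: grey open waste bin, 200 x 140 x 55 mm, wall 5 mm, 0.3 kg, origin at the centre of its underside; a green grip tab 10 mm thick (x) and 40 mm wide (y) stands on the outside of its -x wall, centred at x = -105 mm, top at z = 90 mm, to pinch from above and drag the bin
- dock (a point): centre of the top face of the blue disc (100 mm across, 36 mm above the shelf) in the middle of the white lazy Susan (320 mm across, plate top 32 mm above the shelf), where the file stands
- mug: bystander: blue mug, 74 mm across, 85 mm high, on the lazy Susan
- pill_organiser: bystander: orange weekly pill organiser 150 x 34 x 22 mm on the lazy Susan
- nail_clipper: bystander: chrome nail clipper 70 mm long on the lazy Susan
- glass_jar: bystander: amber glass jar, 52 mm across, 60 mm high, on the lazy Susan
- lotion_bottle: bystander: green bottle, 56 mm across, 150 mm high
- soap_box: bystander: yellow soap box 100 x 65 x 35 mm
- tooth_cup: bystander: clear cup, 70 mm across, 100 mm high
There are look-alikes about, which are no part of the job. What is shaped like the pumice_4 but yellow is not meant.

How it is judged:
By the outcome, as a careful person would: the job done as asked, in the order asked, and still so for the second after the job is handed in, with the robot touching nothing.
Of pumice_1, pumice_2, pumice_3, pumice_4 only 3 to 4 are there at a start; the rules pass over those that are not, and their reading is None.
At some moment in a run one of bin may be knocked a few centimetres aside while the robot is not near it.
It also fails if it takes over 210 s, if anything falls off the work surface, if the arm or the gripper's body presses on something with over 40 N, if the wrist force passes 120 N, or if a joint passes its speed limit or range.

## Working session

There is one attempt and no reset: what is moved stays moved. The work goes in short steps, Python scripts to look and compute and a tool call to move; the robot and the scene stay as the last step left them, time stands still between calls to the robot, and variables do not carry over. Pictures are saved under pics/ and viewed, at most 14 in all, crops included, and the job is handed in when it is done.

Besides the shell and the picture viewer there is one more tool, called by a JSON object that holds its "api" and its "payload", one argument or row to a line. apply_moves: Moves the arm, as the interface text tells. Its arguments: {"type":"object","properties":{"deltas":{"type":"array"},"force":{"type":"number"}},"required":["deltas"]}

```bash
mkdir -p pics
python3 - <<'E'
from bench import bot, grab_frame, calibration
import cv2, numpy as np
for n in("side","top"):
    f=grab_frame(n); cv2.imwrite(f"pics/{n}0.png",cv2.resize(f[:,:,::-1],(800,500),interpolation=cv2.INTER_CUBIC)); np.save(f"pics/{n}0.npy",f)
    c=calibration(n); print(n,c["K"],c["distortion"],c["view"])
print(bot.observe())
E
```

```text
side [[381.11951001   0.         318.00514615]
 [  0.         381.11951001 203.84096096]
 [  0.           0.           1.        ]] [-0.01817722  0.          0.          0.          0.        ] [[-0.87451446 -0.48491939 -0.00881167  0.58362221]
 [ 0.35360126 -0.64991699  0.67273624 -0.22473229]
 [-0.3319497   0.58520176  0.73982991 -1.12251386]
 [ 0.          0.          0.          1.        ]]
top [[467.6596333    0.         314.2676944 ]
 [  0.         467.6596333  197.64095448]
 [  0.           0.           1.        ]] [-0.03889447  0.          0.          0.          0.        ] [[ 0.04008562 -0.99919222  0.00283736  0.09989588]
 [ 0.97860183  0.03983281  0.20187076 -0.62603209]
 [-0.20182071 -0.00531547  0.97940806 -1.39248339]
 [ 0.          0.          0.          1.        ]]
{'time_s': 0.1, 'joint_pos': array([-7.61905532e+01,  2.78851089e+00,  5.59996587e+00,  9.29338253e+01,
        1.28278151e-04,  8.26768031e+01]), 'qd': array([-0.02343002, -0.13611029,  0.1153673 ,  0.06074868,  0.07079556,
        0.01401878]), 'tau': array([ 2.22093062e-03, -3.39850295e+01,  3.20935750e+01,  1.58767862e-02,
       -1.28309939e-04, -1.74004001e-06]), 'eef_pos': array([ 0.18912532, -0.48915407,  0.23023002]), 'ee_rot': array([[ 9.32748349e-01,  3.60527750e-01, -5.07619054e-04],
       [ 3.60528003e-01, -9.32746083e-01,  2.07456432e-03],
       [ 2.74458322e-04, -2.11805733e-03, -9.99997719e-01]]), 'force': array([ 1.10001625,  0.74751842, -0.78322063]), 'moment': array([ 0.00791082,  0.00876912, -0.03233353]), 'grasp_force': 0.0, 'finger_gap': 1.0010623601455426}
```

View pics/side0.png

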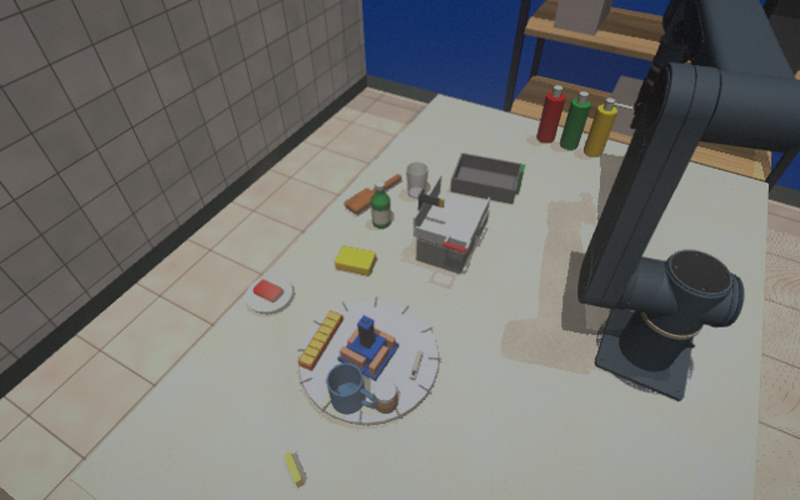

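View pics/top0.png

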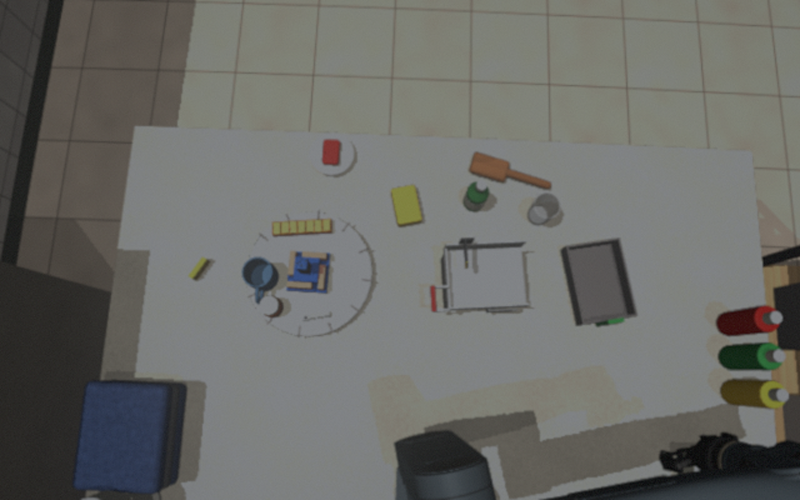

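The side view shows the tray, bin and file on the lazy Susan. The top view (world x up, y left) has the handle at about (433,298), the bin at (598,282) and the file at (308,272), in 800-px scale. Next I'll view enlarged crops.

```bash
cat > h.py <<'E'
import cv2, numpy as np
from scipy.optimize import least_squares
from bench import bot, grab_frame, calibration
def proj(n,P):
    c=calibration(n); V=np.array(c["view"]); P=np.atleast_2d(P)
    q=P@V[:3,:3].T+V[:3,3]; q=q*[1,-1,-1]
    return cv2.projectPoints(q.reshape(-1,1,3),np.zeros(3),np.zeros(3),np.array(c["K"]),np.array(c["distortion"]))[0].reshape(-1,2)
def crop(f,x0,y0,x1,y1,s):
    g=(255*(f[y0:y1,x0:x1]/255.)**0.6).astype(np.uint8)
    g=cv2.resize(g[:,:,::-1],None,fx=s,fy=s,interpolation=cv2.INTER_CUBIC)
    for x in range((x0+9)//10*10,x1,10):
        cv2.line(g,(int((x-x0+.5)*s),0),(int((x-x0+.5)*s),8 if x%50 else 16),(0,255,0),1)
        if x%50==0: cv2.putText(g,str(x),(int((x-x0+.5)*s)+2,14),0,.4,(0,255,0))
    for y in range((y0+9)//10*10,y1,10):
        cv2.line(g,(0,int((y-y0+.5)*s)),(8 if y%50 else 16,int((y-y0+.5)*s)),(0,255,0),1)
        if y%50==0: cv2.putText(g,str(y),(2,int((y-y0+.5)*s)-2),0,.4,(0,255,0))
    return g
def Rz(a): c,s=np.cos(a),np.sin(a); return np.array([[c,-s,0],[s,c,0],[0,0,1]])
def fit(obs,x0,free=(0,1,2,3)):
    # obs: list (cam, localpoint mm, pixel); x=[x,y,z(m),yaw]
    def res(x):
        r=[]
        for n,p,u in obs: r+=list(proj(n,Rz(x[3])@(np.array(p)/1000)+x[:3])[0]-u)
        return r
    s=least_squares(res,x0,x_scale=[.1,.1,.1,1],loss='soft_l1')
    return s.x,np.array(res(s.x)).reshape(-1,2)
E
python3 - <<'E'
from h import *
t=np.load("pics/top0.npy");s=np.load("pics/side0.npy")
cv2.imwrite("pics/c1.png",crop(t,330,180,520,270,4.2))
cv2.imwrite("pics/c2.png",crop(s,320,115,430,220,5.5))
cv2.imwrite("pics/c3.png",np.hstack([crop(t,220,190,275,245,7),crop(s,262,245,327,300,7)]))
E
```

```text
(no output)
```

View pics/c1.png

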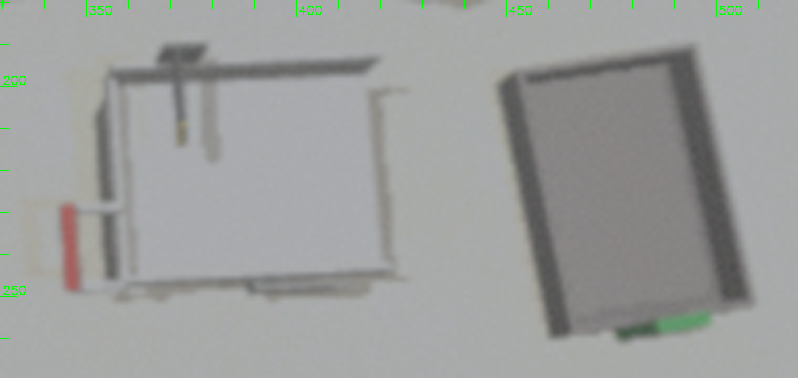

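View pics/c2.png

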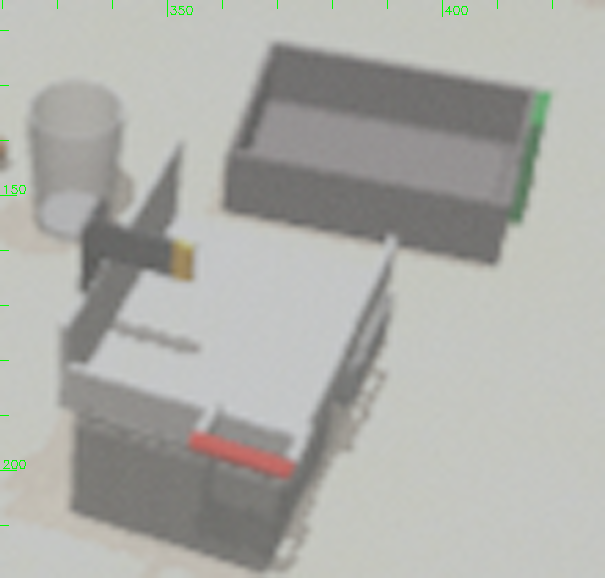

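View pics/c3.png

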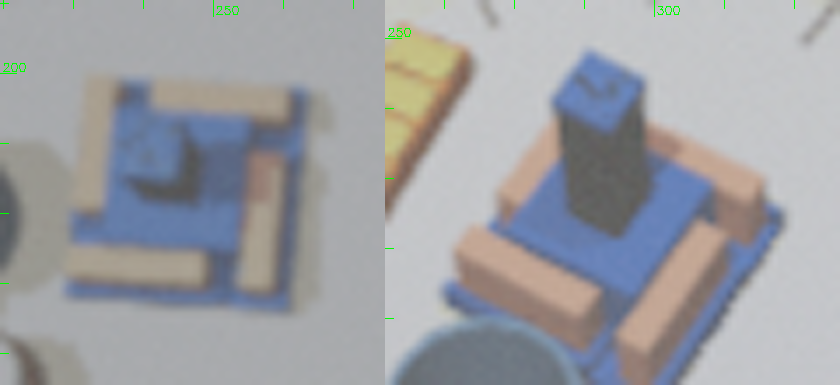

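Run:
```python
from h import *
A=lambda x,y:np.array([330+x/4.2-.5,180+y/4.2-.5])
B=lambda x,y:np.array([320+x/5.5-.5,115+y/5.5-.5])
C=lambda x,y:np.array([220+x/7-.5,190+y/7-.5])
D=lambda x,y:np.array([262+(x-385)/7-.5,245+y/7-.5])
F=[("top",(-50,-50,6),C(290,310)),("top",(-50,50,6),C(66,297)),("top",(50,-50,6),C(307,90)),
("top",(-30,30,46),C(103,240)),("top",(-30,-30,46),C(241,249)),("top",(30,-30,46),C(250,118)),
("side",(12,-12,126),D(590,50)),("side",(-12,-12,126),D(645,80)),("side",(-12,12,126),D(612,130)),("side",(12,12,126),D(553,102)),
("side",(45,31,40),D(480,227)),("side",(45,45,40),D(455,250)),("side",(-15,31,40),D(602,290)),("side",(-15,45,40),D(585,318)),("side",(-31,-15,40),D(695,220)),("side",(-45,-15,40),D(727,237)),("side",(-50,-50,6),D(782,215)),("side",(50,50,6),D(445,288))]
S=[("top",(-20,195,141),A(67,205)),("top",(-80,195,141),A(72,290)),("top",(10,120,182),A(182,145)),("top",(10,120,208),A(181,120)),
("top",(76,-30,158),A(380,60)),("top",(-76,-30,126),A(395,272)),
("side",(10,118,208),B(192,243)),("side",(10,118,182),B(192,280)),("side",(-20,195,135),B(193,438)),("side",(-80,195,135),B(291,468)),("side",(76,-30,158),B(182,145)),("side",(-76,-30,126),B(393,238)),("side",(76,163,126),B(68,368)),("side",(-76,163,126),B(318,412))]
N=[("top",(100,70,0),A(500,84)),("top",(100,-70,55),A(693,47)),("top",(-100,70,0),A(550,337)),
("side",(100,-70,55),B(275,42)),("side",(100,70,55),B(230,152)),("side",(100,70,0),B(225,210)),("side",(-100,70,0),B(497,263)),("side",(-110,-20,90),B(550,95))]
for n,o,x0 in(("file",F,[.43,.27,.04,0]),("stand",S,[.43,-.1,0,0]),("bin",N,[.43,-.3,0,0.1])):
    x,r=fit(o,x0); print(n,(x[:3]*1000).round(1),np.degrees(x[3]).round(2)); print(r.round(1).tolist())
    np.save(f"{n}.npy",x)
print(proj("top",[[.4,-.3,0]]))
```

```text
file [556.4 335.8  32.3] -1.18
[[0.1, -0.2], [0.2, -0.3], [0.3, -0.1], [-0.2, 0.1], [-0.4, -0.0], [0.0, -0.6], [0.1, 0.6], [-0.0, 0.1], [-0.3, -0.4], [0.4, -0.2], [-0.7, -0.5], [-0.0, 0.0], [0.1, 0.0], [-0.3, -0.0], [0.6, -0.1], [0.4, -0.4], [0.6, 0.6], [0.1, 1.5]]
stand [ 556.5 -162.5   -1.8] 4.91
[[0.1, -0.5], [0.1, -0.1], [-0.6, 0.2], [0.8, 4.6], [0.7, -2.7], [-0.7, -0.3], [1.2, 0.2], [0.7, -0.3], [0.0, 0.3], [0.7, 0.5], [-0.9, -1.8], [1.7, -0.2], [-1.9, -0.2], [-2.5, 5.4]]
bin [ 562.6 -400.    -6.5] 10.6
[[-0.5, -0.1], [1.2, -1.0], [0.0, 0.3], [-0.1, -0.3], [-0.2, 0.1], [-0.3, 0.4], [0.2, 1.0], [0.8, -0.2]]
[[445.81339406 275.65968824]]
```

Run:
```python
from h import *
A=lambda x,y:np.array([330+x/4.2-.5,180+y/4.2-.5])
B=lambda x,y:np.array([320+x/5.5-.5,115+y/5.5-.5])
S=[("top",(-20,195,141),A(67,205)),("top",(-80,195,141),A(72,290)),("top",(10,120,182),A(182,145)),
("top",(76,-30,158),A(380,60)),("top",(-76,-30,126),A(395,272)),
("side",(10,118,208),B(192,243)),("side",(10,118,182),B(192,280)),("side",(-20,195,135),B(193,438)),("side",(-80,195,135),B(291,468)),("side",(76,-30,158),B(182,145)),("side",(-76,-30,126),B(393,238)),("side",(76,163,126),B(68,368))]
x,r=fit(S,[.55,-.16,0,.08]); print((x[:3]*1000).round(1),np.degrees(x[3]).round(2)); print(r.round(1).tolist())
# tri points
for nm,o in (("bladebot",[S[2],S[6]]),("h1",[S[0],S[7]]),("h2",[S[1],S[8]])):
    q,_=fit([(o[0][0],(0,0,6 if nm[0]=='h' else 0),o[0][2]),(o[1][0],(0,0,0),o[1][2])],[.55,0,.1,0]); print(nm,(q[:3]*1000).round(1))
np.save("stand.npy",x)
t=np.load("pics/top0.npy");s=np.load("pics/side0.npy")
def ov(n,f,x0,y0,x1,y1,sc):
    g=crop(f,x0,y0,x1,y1,sc)
    def L(x,pts,col):
        P=(np.array(pts,float)/1000)@Rz(x[3]).T+x[:3]; u=proj(n,P)
        u=((u-[x0,y0]+.5)*sc).astype(int); cv2.polylines(g,[u.reshape(-1,1,2)],False,col,1)
    L(x,[(75,-30,96),(75,160,96),(-75,160,96),(-75,-30,96),(75,-30,96)],(0,0,255))
    L(x,[(75,-30,158),(75,160,158)],(0,0,255)); L(x,[(-75,-30,126),(-75,160,126),(75,160,126)],(255,0,0))
    L(x,[(-80,195,135),(-20,195,135)],(0,255,0)); L(x,[(10,120,182),(10,120,208),(80,120,208)],(0,0,255))
    b=np.load("bin.npy"); b[2]=0
    L(b,[(100,70,0),(-100,70,0),(-100,70,55),(100,70,55),(100,-70,55),(-100,-70,55),(-100,70,55)],(0,0,255))
    L(b,[(-105,20,90),(-105,-20,90)],(0,0,255))
    return g
cv2.imwrite("pics/o1.png",np.vstack([ov("top",t,330,180,520,270,3.2),cv2.copyMakeBorder(ov("side",s,320,115,430,220,2.9),0,0,0,289,0)[:300]]))
```

```text
[ 556.1 -163.2   -3.5] 4.66
[[0.2, -0.5], [0.2, -0.2], [-0.4, 0.2], [0.9, -2.4], [-0.7, -0.0], [1.3, 0.4], [0.7, -0.0], [-0.1, 0.5], [0.5, 0.8], [-0.7, -1.5], [1.8, 0.1], [-1.8, -0.1]]
bladebot [557.7 -43.8 178.4]
h1 [519.   30.6 135.1]Traceback (most recent call last):
  File "<stdin>", line 10, in <module>
  File "h.py", line 25, in fit
    s=least_squares(res,x0,x_scale=[.1,.1,.1,1],loss='soft_l1')
    return func(*args, **kwargs)
    result = trf(vector_fun.fun, vector_fun.jac, x0, f0, J0, lb, ub, ftol, xtol,
                 gtol, max_nfev, x_scale, loss_function, tr_solver,
                 tr_options.copy(), verbose, callback=callback_wrapped)
    return trf_no_bounds(
        fun, jac, x0, f0, J0, ftol, xtol, gtol, max_nfev, x_scale,
        loss_function, tr_solver, tr_options, verbose, callback=callback)
    f_new = fun(x_new)
    self._update_fun()
    ~~~~~~~~~~~~~~~~^^
    self.f = self.fun_wrapped(xp_copy(self.x))
             ~~~~~~~~~~~~~~~~^^^^^^^^^^^^^^^^^
    return np.atleast_1d(self.fun(x))
                         ~~~~~~~~^^^
    return self.f(x, *self.args, **self.kwargs)
           ~~~~~~^^^^^^^^^^^^^^^^^^^^^^^^^^^^^^
  File "h.py", line 23, in res
    for n,p,u in obs: r+=list(proj(n,Rz(x[3])@(np.array(p)/1000)+x[:3])[0]-u)
                              ~~~~^^^^^^^^^^^^^^^^^^^^^^^^^^^^^^^^^^^^^
  File "h.py", line 5, in proj
    c=calibration(n); V=np.array(c["view"]); P=np.atleast_2d(P)
ValueError: time passes only in moves, steps and waits
```

```bash
python3 - <<'E'
s=open('h.py').read()
s=s.replace('c=calibration(n);','c=CAL[n];').replace('def proj','CAL={n:calibration(n) for n in ("side","top")}\ndef proj',1)
s+='''
BOX={}
def ov(n,f,x0,y0,x1,y1,sc,x,b=None,fl=None):
    g=crop(f,x0,y0,x1,y1,sc)
    def L(x,pts,col):
        P=(np.array(pts,float)/1000)@Rz(x[3]).T+x[:3]; u=proj(n,P)
        u=((u-[x0,y0]+.5)*sc).astype(int); cv2.polylines(g,[u.reshape(-1,1,2)],False,col,1)
    L(x,[(75,-30,96),(75,160,96),(-75,160,96),(-75,-30,96),(75,-30,96)],(0,0,255))
    L(x,[(75,-30,158),(75,160,158)],(0,0,255)); L(x,[(-75,-30,126),(-75,160,126),(75,160,126)],(255,0,0))
    L(x,[(-80,195,135),(-20,195,135)],(0,255,0)); L(x,[(10,120,182),(10,120,208),(80,120,208)],(0,0,255))
    if b is not None:
        L(b,[(100,70,0),(-100,70,0),(-100,70,55),(100,70,55),(100,-70,55),(-100,-70,55),(-100,70,55)],(0,0,255))
        L(b,[(-105,20,90),(-105,-20,90)],(0,0,255))
    if fl is not None:
        L(fl,[(50,50,0),(-50,50,0),(-50,-50,0),(50,-50,0),(50,50,0)],(0,255,0)); L(fl,[(12,12,126),(-12,12,126),(-12,-12,126),(12,-12,126),(12,12,126)],(0,255,0))
    return g
'''
open('h.py','w').write(s)
E
python3 - <<'E'
from h import *
A=lambda x,y:np.array([330+x/4.2-.5,180+y/4.2-.5])
B=lambda x,y:np.array([320+x/5.5-.5,115+y/5.5-.5])
def tri(a,b):
    r=lambda p: np.r_[proj("top",p)[0]-a,proj("side",p)[0]-b]
    return (least_squares(r,[.55,0,.1]).x*1000).round(1)
print("bladebot",tri(A(182,145),B(192,280)),"h1",tri(A(67,205),B(193,434)),"h2",tri(A(72,290),B(291,464)))
x=np.array([.5565,-.1625,0,np.radians(4.8)]);np.save("stand.npy",x)
b=np.load("bin.npy");b[2]=0
t=np.load("pics/top0.npy");s=np.load("pics/side0.npy")
cv2.imwrite("pics/o1.png",np.vstack([ov("top",t,330,180,520,270,3.2,x,b),cv2.copyMakeBorder(ov("side",s,320,115,430,220,2.9,x,b),0,0,0,289,0)[:300]]))
E
```

```text
bladebot [557.7 -43.8 178.4] h1 [519.3  30.4 138. ] h2 [461.1  25.5 138.3]
```

View pics/o1.png

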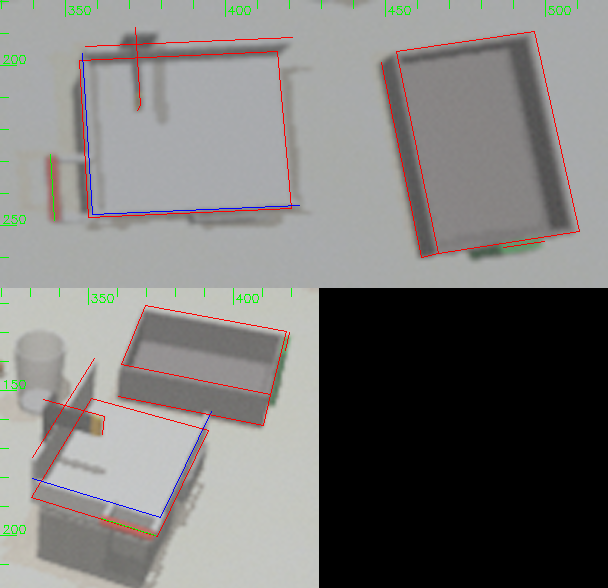

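```bash
cat >> h.py <<'E'
def go(target,yaw=None):
    o=bot.observe(); R=o["ee_rot"]; cur=np.degrees(np.arctan2(R[1,1],R[0,1]))
    print("t",round(o["time_s"],2),"TCP",(o["eef_pos"]*1000).round(1),"yaw",cur.round(2),"j1,j6",np.round(o["joint_pos"][[0,5]],1),"F",o["force"].round(1),"gap",round(float(o["finger_gap"])*85.4,1),"gf",round(float(o["grasp_force"]),1),"tilt",R[:2,2].round(3))
    if target is not None: print(" delta",(np.array(target)-o["eef_pos"]*1000).round(1))
    if yaw is not None: print(" dyaw rad",np.radians(yaw-cur).round(3),"(mod 2pi)")
def st(p,x=None):
    x=np.load("stand.npy") if x is None else x
    return ((np.array(p)/1000)@Rz(x[3]).T+x[:3])*1000
E
python3 - <<'E'
from h import *
A=lambda x,y:np.array([330+x/4.2-.5,180+y/4.2-.5])
B=lambda x,y:np.array([320+x/5.5-.5,115+y/5.5-.5])
N=[("top",(100,70,0),A(500,84)),("top",(100,-70,55),A(693,47)),("top",(-100,70,0),A(550,337)),("top",(-105,0,90),A(684,319)),
("side",(100,-70,55),B(275,42)),("side",(100,70,55),B(230,152)),("side",(100,70,0),B(225,210)),("side",(-100,70,0),B(497,263)),("side",(-110,-20,90),B(550,95))]
x,r=fit(N,[.56,-.4,0,.18]); print(x[:3]*1000,np.degrees(x[3]),r.round(1).tolist())
def tri(a,b):
    r=lambda p: np.r_[proj("top",p)[0]-a,proj("side",p)[0]-b]
    return (least_squares(r,[.55,0,.1]).x*1000).round(1)
print("tab corner",tri(A(710,323),B(551,94)), "pred",st((-110,-20,90),x))
np.save("bin.npy",x)
print("tab",st((-105,-5,90),x),"spot tab",st((-105,-70,90)),"blade",st((10,120,195)),"handle",st((-50,195,135)))
go(st((-105,-5,90),x),np.degrees(x[3]))
E
```

```text
[ 562.9541256  -399.97051204   -6.62967265] 10.630658825526552 [[-0.6, -0.2], [1.2, -1.1], [-0.0, 0.2], [0.2, 0.5], [-0.2, -0.2], [-0.3, 0.1], [-0.4, 0.4], [0.1, 1.0], [0.7, -0.2]]
tab corner [ 459.5 -437.2   84.6] pred [ 458.53162599 -439.91974952   83.37032735]
tab [ 460.67865052 -424.25481142   83.37032735] spot tab [ 457.72569881 -241.0406737    90.        ] blade [556.42358739 -42.08407846 195.        ] handle [490.35817759  27.63221539 135.        ]
t 0.1 TCP [ 189.1 -489.2  230.2] yaw -68.87 j1,j6 [-76.2  82.7] F [ 1.1  0.7 -0.8] gap 85.5 gf 0.0 tilt [-0.001  0.002]
 delta [ 271.6   64.9 -146.9]
 dyaw rad 1.388 (mod 2pi)
```

{"api": "apply_moves", "payload": {
  "deltas": [
    [[25,6,-8,0,0,0.12,85],[25,6,-8,0,0,0.12,85],[25,6,-8,0,0,0.12,85],[25,6,-8,0,0,0.12,85],[25,6,-8,0,0,0.12,85],[25,6,-8,0,0,0.12,85],[25,6,-8,0,0,0.12,85],[25,6,-8,0,0,0.12,85],[25,6,-8,0,0,0.12,85],[22,11,-8,0,0,0.12,85]]
  ]
}}

```text
time_s: 0.93
eef_pos: [0.4374, -0.4245, 0.1499]
ee_rot: [[-0.004, 1.0, -0.001], [1.0, 0.004, 0.001], [0.001, -0.001, -1.0]]
force: [0.2, 0.3, 0.3]
finger_gap: 0.992
grasp_force: 0.0
```

{"api": "apply_moves", "payload": {
  "deltas": [
    [[0,0,-10,0,0,0.1,85],[0,0,-10,0,0,0.088,85],[0,0,0,0,0,0,85],[0,0,0,0,0,0,85]]
  ]
}}

```text
time_s: 1.27
eef_pos: [0.4357, -0.4238, 0.1299]
ee_rot: [[-0.183, 0.983, -0.002], [0.983, 0.183, 0.002], [0.003, -0.002, -1.0]]
force: [0.3, -0.5, -0.1]
finger_gap: 0.998
grasp_force: 0.0
```

Run:
```python
from h import *
x=np.load("bin.npy")
go([460.7,-424.3,61],10.6)
t=grab_frame("top");s=grab_frame("side")
cv2.imwrite("pics/p1.png",np.hstack([crop(t,440,190,530,280,4.4),crop(s,370,100,450,190,4.4)]))
```

```text
t 1.27 TCP [ 435.7 -423.8  129.9] yaw 10.54 j1,j6 [-50.5  28.9] F [ 0.3 -0.5 -0.1] gap 85.2 gf 0.0 tilt [-0.002  0.002]
 delta [ 25.   -0.5 -68.9]
 dyaw rad 0.001 (mod 2pi)
```

View pics/p1.png

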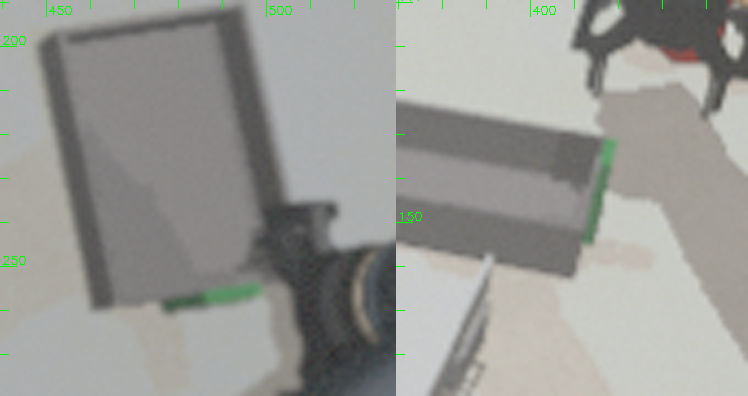

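The picture shows the tab at about (493,256) in the top view, clear of the fingers. The gripper is 25 mm short in x, so I'll centre it, descend and pinch.

{"api": "apply_moves", "payload": {
  "deltas": [
    [[13,0,0,0,0,0,85],[12,0,0,0,0,0,85],[0,0,-14,0,0,0,85],[0,0,-14,0,0,0,85],[0,0,-14,0,0,0,85],[0,0,-14,0,0,0,85],[0,0,-13,0,0,0,85],[0,0,0,0,0,0,85]]
  ]
}}

```text
time_s: 2.03
eef_pos: [0.4597, -0.4236, 0.0595]
ee_rot: [[-0.183, 0.983, -0.003], [0.983, 0.183, 0.004], [0.004, -0.002, -1.0]]
force: [-1.2, 0.3, 0.1]
finger_gap: 0.99
grasp_force: 0.0
```

{"api": "apply_moves", "payload": {
  "deltas": [
    [[0,0,0,0,0,0,0],[0,0,0,0,0,0,0],[0,0,0,0,0,0,0],[0,0,0,0,0,0,0],[0,0,0,0,0,0,0],[0,0,0,0,0,0,0],[0,0,0,0,0,0,0],[0,0,0,0,0,0,0],[0,0,0,0,0,0,0],[0,0,0,0,0,0,0]]
  ],
  "force": 40
}}

```text
time_s: 2.87
eef_pos: [0.4614, -0.425, 0.0631]
ee_rot: [[-0.185, 0.983, 0.0], [0.983, 0.185, -0.001], [-0.001, 0.0, -1.0]]
force: [-1.0, 0.1, 3.9]
finger_gap: 0.106
grasp_force: 39.8
```

Run:
```python
from h import *
go(st((-105,-70,61)),4.7)
```

```text
t 2.87 TCP [ 461.4 -425.    63.1] yaw 10.66 j1,j6 [-48.8  30.6] F [-1.   0.1  3.9] gap 9.1 gf 39.8 tilt [ 0.    -0.001]
 delta [ -3.7 184.   -2.1]
 dyaw rad -0.104 (mod 2pi)
```

{"api": "apply_moves", "payload": {
  "deltas": [
    [[0,10,0,0,0,-0.01,0],[0,15,0,0,0,-0.01,0],[0,15,0,0,0,-0.01,0],[0,15,0,0,0,-0.01,0],[-1,15,0,0,0,-0.01,0],[0,15,0,0,0,-0.01,0],[-1,15,0,0,0,-0.01,0],[0,15,0,0,0,-0.01,0],[-1,15,0,0,0,-0.01,0],[0,15,0,0,0,-0.01,0]]
  ]
}}

```text
time_s: 3.7
eef_pos: [0.4586, -0.28, 0.063]
ee_rot: [[-0.083, 0.997, 0.002], [0.997, 0.083, -0.003], [-0.003, 0.001, -1.0]]
force: [-0.4, -3.0, 3.6]
finger_gap: 0.111
grasp_force: 39.8
```

{"api": "apply_moves", "payload": {
  "deltas": [
    [[0,15,0,0,0,-0.004,0],[0,12,0,0,0,0,0],[-1,8,0,0,0,0,0],[0,4,0,0,0,0,0],[0,0,0,0,0,0,0],[0,0,0,0,0,0,0]]
  ]
}}

```text
time_s: 4.2
eef_pos: [0.4577, -0.24, 0.063]
ee_rot: [[-0.082, 0.997, 0.001], [0.997, 0.082, 0.001], [0.001, 0.001, -1.0]]
force: [0.5, 0.1, 6.7]
finger_gap: 0.107
grasp_force: 40.4
```

Run:
```python
from h import *
go(st((-105,-70,61)),4.7)
```

```text
t 4.2 TCP [ 457.7 -240.    63. ] yaw 4.72 j1,j6 [-35.2  50.1] F [0.5 0.1 6.7] gap 9.1 gf 40.4 tilt [0.001 0.001]
 delta [ 0.1 -1.1 -2. ]
 dyaw rad -0.0 (mod 2pi)
```

{"api": "apply_moves", "payload": {
  "deltas": [
    [[0,0,0,0,0,0,40],[0,0,0,0,0,0,40],[0,0,0,0,0,0,40],[0,0,0,0,0,0,40],[0,0,20,0,0,0,40],[0,0,36,0,0,0,40],[0,0,36,0,0,0,40],[0,0,36,0,0,0,40],[0,0,36,0,0,0,40],[0,0,36,0,0,0,85]]
  ]
}}

```text
time_s: 5.03
eef_pos: [0.4568, -0.2403, 0.2634]
ee_rot: [[-0.082, 0.997, -0.001], [0.997, 0.082, 0.001], [0.001, -0.001, -1.0]]
force: [0.8, -0.1, 0.7]
finger_gap: 0.596
grasp_force: 0.0
```

{"api": "apply_moves", "payload": {
  "deltas": [
    [[0,23,0,0,0,0.12,85],[0,23,0,0,0,0.12,85],[0,23,0,0,0,0.12,85],[0,23,0,0,0,0.12,85],[0,23,0,0,0,0.12,85],[0,23,0,0,0,0.12,85],[0,23,0,0,0,0.12,85],[0,23,0,0,0,0.12,85],[0,23,0,0,0,0.12,85],[0,23,0,0,0,0.12,85]]
  ]
}}

```text
time_s: 5.87
eef_pos: [0.4568, -0.0095, 0.2617]
ee_rot: [[-0.96, 0.279, -0.001], [0.279, 0.96, 0.001], [0.001, 0.0, -1.0]]
force: [0.2, 0.4, -0.2]
finger_gap: 0.992
grasp_force: 0.0
```

{"api": "apply_moves", "payload": {
  "deltas": [
    [[5,23,0,0,0,0.12,85],[5,23,0,0,0,0.12,85],[5,23,0,0,0,0.12,85],[5,23,0,0,0,0.12,85],[5,23,0,0,0,0.12,85],[5,23,0,0,0,0.12,85],[5,23,0,0,0,0.12,85],[5,23,0,0,0,0.12,85],[5,23,0,0,0,0.12,85],[5,23,0,0,0,0.12,85]]
  ]
}}

```text
time_s: 6.7
eef_pos: [0.5071, 0.2205, 0.2616]
ee_rot: [[-0.608, -0.794, -0.001], [-0.794, 0.608, -0.0], [0.001, 0.001, -1.0]]
force: [-0.0, 0.4, 0.2]
finger_gap: 0.995
grasp_force: 0.0
```

{"api": "apply_moves", "payload": {
  "deltas": [
    [[10,23,0,0,0,0.12,85],[10,23,0,0,0,0.12,85],[10,23,0,0,0,0.12,85],[10,23,0,0,0,0.12,85],[9,23,0,0,0,0.12,85],[0,0,0,0,0,0.04,85],[0,0,0,0,0,0,85],[0,0,0,0,0,0,85]]
  ]
}}

```text
time_s: 7.37
eef_pos: [0.556, 0.3343, 0.2613]
ee_rot: [[-0.021, -1.0, -0.002], [-1.0, 0.021, -0.001], [0.001, 0.002, -1.0]]
force: [-0.4, 0.3, -0.0]
finger_gap: 0.994
grasp_force: 0.0
```

Run:
```python
from h import *
go([556.4,335.8,117],178.8)
t=grab_frame("top");s=grab_frame("side"); np.save("pics/t2.npy",t)
x=np.load("stand.npy"); b=np.r_[st((0,-65,0))/1000,x[3]]; f=np.load("file.npy")
g1=ov("top",t,340,180,470,270,4.2,x,b,f); g2=ov("side",s,262,225,337,310,4.4,x,b,f)
h=max(g1.shape[0],g2.shape[0]); pad=lambda g:cv2.copyMakeBorder(g,0,h-g.shape[0],0,0,0)
G=np.hstack([pad(g1),pad(g2)]); print(G.shape); cv2.imwrite("pics/p2.png",cv2.resize(G,(800,int(G.shape[0]*800/G.shape[1]))))
```

```text
t 7.37 TCP [556.  334.3 261.3] yaw 178.82 j1,j6 [ 25.1 -63.7] F [-0.4  0.3 -0. ] gap 84.9 gf 0.0 tilt [-0.002 -0.001]
 delta [   0.4    1.5 -144.3]
 dyaw rad -0.0 (mod 2pi)
(378, 876, 3)
```

View pics/p2.png

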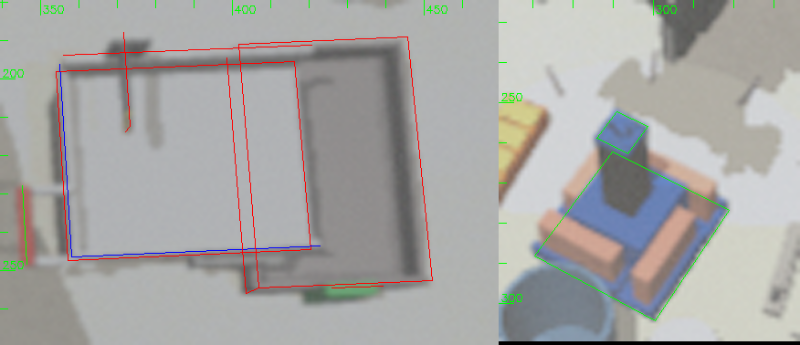

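Bin is under the lip and file overlay matches; now grasp the grip.

{"api": "apply_moves", "payload": {
  "deltas": [
    [[0,2,-30,0,0,0,85],[0,0,-30,0,0,0,85],[0,0,-30,0,0,0,85],[0,0,-30,0,0,0,85],[0,0,-16,0,0,0,85],[0,0,-8,0,0,0,85],[0,0,0,0,0,0,85],[0,0,0,0,0,0,85]]
  ]
}}

```text
time_s: 8.13
eef_pos: [0.5565, 0.3359, 0.1193]
ee_rot: [[-0.021, -1.0, 0.001], [-1.0, 0.021, 0.0], [-0.0, -0.001, -1.0]]
force: [1.1, 0.8, -0.4]
finger_gap: 0.996
grasp_force: 0.0
```

{"api": "apply_moves", "payload": {
  "deltas": [
    [[0,0,0,0,0,0,0],[0,0,0,0,0,0,0],[0,0,0,0,0,0,0],[0,0,0,0,0,0,0],[0,0,0,0,0,0,0],[0,0,0,0,0,0,0],[0,0,0,0,0,0,0],[0,0,0,0,0,0,0]]
  ],
  "force": 60
}}

```text
time_s: 8.8
eef_pos: [0.5564, 0.3365, 0.1192]
ee_rot: [[-0.02, -1.0, 0.001], [-1.0, 0.02, 0.001], [-0.001, -0.001, -1.0]]
force: [-2.0, -0.7, 4.3]
finger_gap: 0.273
grasp_force: 59.6
```

Run:
```python
from h import *
go([556.4,335.8,117],178.8)
x=np.load("stand.npy")
for p in ((-95,97),(-25,97),(-25,177),(-95,177)): print(p, st(p+(161+81,))+[0,0,0])
```

```text
t 8.8 TCP [556.4 336.5 119.2] yaw 178.88 j1,j6 [ 25.3 -63.6] F [-2.  -0.7  4.3] gap 23.3 gf 59.6 tilt [0.001 0.001]
 delta [-0.  -0.7 -2.2]
 dyaw rad -0.001 (mod 2pi)
(-95, 97) [453.71642757 -73.78958777 242.        ]
(-25, 97) [523.47092772 -67.93213874 242.        ]
(-25, 177) [516.77670025  11.78729    242.        ]
(-95, 177) [447.0222001    5.92984097 242.        ]
```

{"api": "apply_moves", "payload": {
  "deltas": [
    [[0,0,5,0,0,0,0],[0,0,10,0,0,0,0],[0,0,15,0,0,0,0],[0,0,20,0,0,0,0],[0,0,25,0,0,0,0],[0,0,25,0,0,0,0],[0,0,20,0,0,0,0],[0,0,12,0,0,0,0],[0,0,6,0,0,0,0],[0,0,0,0,0,0,0]]
  ]
}}

```text
time_s: 9.63
eef_pos: [0.5569, 0.3365, 0.2579]
ee_rot: [[-0.02, -1.0, 0.002], [-1.0, 0.02, 0.001], [-0.001, -0.002, -1.0]]
force: [0.3, 0.3, -3.6]
finger_gap: 0.268
grasp_force: 59.2
```

{"api": "apply_moves", "payload": {
  "deltas": [
    [[-4,-6,0,0,0,0.01,0],[-8,-14,0,0,0,0.01,0],[-10,-20,0,0,0,0.01,0],[-10,-20,0,0,0,0.01,0],[-10,-20,0,0,0,0.01,0],[-10,-20,0,0,0,0.01,0],[-10,-20,0,0,0,0.01,0],[-10,-20,0,0,0,0.01,0],[-10,-20,0,0,0,0.01,0],[-10,-20,0,0,0,0.01,0]]
  ]
}}

```text
time_s: 10.47
eef_pos: [0.4627, 0.1552, 0.2542]
ee_rot: [[0.081, -0.997, -0.004], [-0.997, -0.081, -0.001], [0.001, 0.004, -1.0]]
force: [-0.8, -0.4, -3.3]
finger_gap: 0.277
grasp_force: 59.6
```

{"api": "apply_moves", "payload": {
  "deltas": [
    [[-8,-22,0,0,0,0,0],[-2,-22,0,0,0,0,0],[0,-22,0,0,0,0,0],[0,-22,0,0,0,0,0],[0,-22,0,0,0,0,0],[0,-22,0,0,0,0,0],[0,-22,0,0,0,0,0],[0,-22,0,0,0,0,0],[0,-20,0,0,0,0,0],[0,-16,0,0,0,0,0]]
  ]
}}

```text
time_s: 11.3
eef_pos: [0.4532, -0.057, 0.2544]
ee_rot: [[0.079, -0.997, -0.003], [-0.997, -0.079, 0.0], [-0.001, 0.003, -1.0]]
force: [0.7, 0.2, -4.0]
finger_gap: 0.271
grasp_force: 59.7
```

{"api": "apply_moves", "payload": {
  "deltas": [
    [[0,-10,0,0,0,0,0],[0,-6,0,0,0,0,0],[0,-2,-4,0,0,0,0],[0,0,-6,0,0,0,0],[0,0,-3,0,0,0,0],[0,0,0,0,0,0,0],[0,0,0,0,0,0,0]]
  ]
}}

```text
time_s: 11.88
eef_pos: [0.4539, -0.0728, 0.2427]
ee_rot: [[0.082, -0.997, -0.001], [-0.997, -0.082, 0.001], [-0.001, 0.001, -1.0]]
force: [0.4, -0.2, -3.9]
finger_gap: 0.268
grasp_force: 59.7
```

Run:
```python
from h import *
go([453.7,-73.8,245],184.7)
t=grab_frame("top");s=grab_frame("side")
f=np.r_[bot.observe()["eef_pos"]-[0,0,.083],np.radians(4.7)]
x=np.load("stand.npy")
g1=ov("top",t,330,180,430,270,4,x,None,f); g2=ov("side",s,330,105,430,195,4,x,None,f)
cv2.imwrite("pics/p3.png",np.hstack([g1,g2]))
np.save("pics/t3.npy",t)
```

```text
t 11.88 TCP [453.9 -72.8 242.7] yaw -175.32 j1,j6 [ -17.5 -112.2] F [ 0.4 -0.2 -3.9] gap 22.9 gf 59.7 tilt [-0.001  0.001]
 delta [-0.2 -1.   2.3]
 dyaw rad 6.284 (mod 2pi)
```

View pics/p3.png

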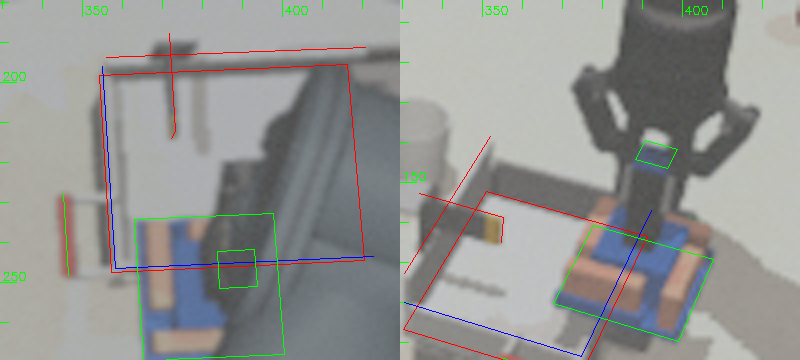

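Run:
```python
from h import *
T=lambda x,y:np.array([330+x/4-.5,180+y/4-.5]); S=lambda x,y:np.array([330+(x-400)/4-.5,105+y/4-.5])
O=[("top",(50,50,6),T(142,222)),("top",(45,45,40),T(147,225)),("top",(45,31,40),T(168,225)),("top",(-15,31,40),T(172,308)),("top",(-15,45,40),T(150,309)),("top",(-31,45,40),T(154,333)),("top",(-31,-15,40),T(222,329)),
("side",(50,50,6),S(556,296)),("side",(-50,-50,6),S(713,258)),("side",(-50,50,6),S(678,338)),("side",(-31,-15,40),S(688,223)),("side",(-45,-15,40),S(708,232)),("side",(45,31,40),S(584,262)),("side",(45,45,40),S(573,274)),("side",(-15,45,40),S(637,291))]
x,r=fit(O,[.454,-.073,.16,.08]); print((x[:3]*1000).round(1),np.degrees(x[3]).round(1)); print(r.round(1).tolist())
b=lambda p: np.r_[proj("top",p)[0]-T(177,138),proj("side",p)[0]-S(501,244)]
print(least_squares(b,[.556,-.042,.182]).x*1000)
```

```text
[451.6 -72.3 159.1] 4.3
[[-1.9, -0.0], [0.0, -0.5], [-0.2, -0.7], [0.0, 0.2], [0.5, 0.2], [-0.2, -0.0], [4.6, 0.2], [0.0, 1.2], [1.2, -0.3], [0.9, 0.2], [0.1, 5.6], [-0.4, 4.6], [-2.3, -1.8], [-1.1, -1.9], [2.0, -0.5]]
[558.11696944 -46.83719938 175.57115566]
```

{"api": "apply_moves", "payload": {
  "deltas": [
    [[0,-2,0,0,0,0,0],[4,0.3,0,0,0,0,0],[8,0.7,0,0,0,0,0],[10,0.8,0,0,0,0,0],[12,1,0,0,0,0,0],[12,1,0,0,0,0,0],[10,0.8,0,0,0,0,0],[8,0.7,0,0,0,0,0],[6,0.5,0,0,0,0,0],[0,0,0,0,0,0,0]]
  ]
}}

```text
time_s: 12.82
eef_pos: [0.5255, -0.0698, 0.2429]
ee_rot: [[0.081, -0.997, 0.0], [-0.997, -0.081, 0.0], [-0.0, -0.0, -1.0]]
force: [0.4, 0.1, -4.1]
finger_gap: 0.276
grasp_force: 59.9
```

Run:
```python
from h import *
go([524,-69,242],184.7)
t=grab_frame("top");s=grab_frame("side")
cv2.imwrite("pics/p4.png",np.hstack([crop(t,345,185,405,255,6),crop(s,335,125,405,195,6)]))
```

```text
t 12.82 TCP [525.5 -69.8 242.9] yaw -175.37 j1,j6 [ -14.8 -109.5] F [ 0.4  0.1 -4.1] gap 23.6 gf 59.9 tilt [0. 0.]
 delta [-1.5  0.8 -0.9]
 dyaw rad 6.284 (mod 2pi)
```

View pics/p4.png

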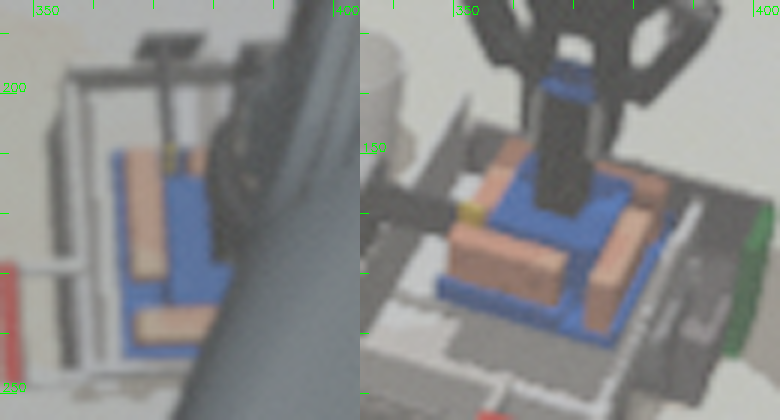

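The blade's yellow tip, at (168,157) in the crop, sits in the gap without contact. Next is the pass along stand +y.

{"api": "apply_moves", "payload": {
  "deltas": [
    [[-0.3,4,0,0,0,0,0],[-0.7,8,0,0,0,0,0],[-0.7,8,0,0,0,0,0],[-0.7,9,0,0,0,0,0],[-0.7,9,0,0,0,0,0],[-0.7,9,0,0,0,0,0],[-0.7,9,0,0,0,0,0],[-0.7,9,0,0,0,0,0],[-0.7,9,0,0,0,0,0],[-0.7,8,0,0,0,0,0]]
  ]
}}

```text
time_s: 13.75
eef_pos: [0.5176, 0.0133, 0.2434]
ee_rot: [[0.081, -0.997, 0.0], [-0.997, -0.081, 0.0], [-0.0, -0.0, -1.0]]
force: [-0.0, 0.6, -3.7]
finger_gap: 0.271
grasp_force: 59.9
```

{"api": "apply_moves", "payload": {
  "deltas": [
    [[0,1,0,0,0,0,0],[0,0,0,0,0,0,0],[0,0,0,0,0,0,0]]
  ]
}}

```text
time_s: 14.0
eef_pos: [0.5177, 0.013, 0.2433]
ee_rot: [[0.08, -0.997, 0.0], [-0.997, -0.08, -0.001], [0.001, -0.0, -1.0]]
force: [-0.5, 0.2, -3.2]
finger_gap: 0.274
grasp_force: 59.9
```

Run:
```python
from h import *
go([516.8,11,242],184.7)
t=grab_frame("top");s=grab_frame("side")
cv2.imwrite("pics/p5.png",np.hstack([crop(t,330,185,430,255,4),crop(s,335,125,425,195,4)]))
```

```text
t 14.0 TCP [517.7  13.  243.3] yaw -175.38 j1,j6 [  -6.  -100.6] F [-0.5  0.2 -3.2] gap 23.4 gf 59.9 tilt [ 0.    -0.001]
 delta [-0.9 -2.  -1.3]
 dyaw rad 6.285 (mod 2pi)
```

View pics/p5.png

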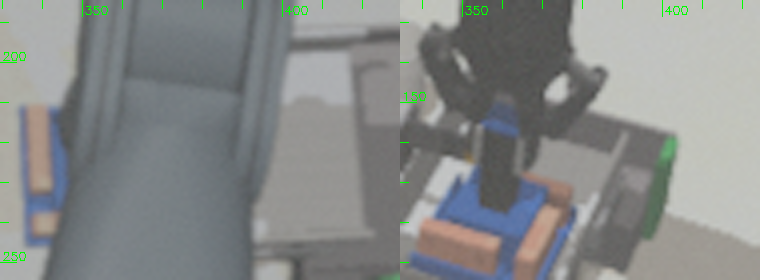

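{"api": "apply_moves", "payload": {
  "deltas": [
    [[-4,-0.3,0,0,0,0,0],[-8,-0.7,0,0,0,0,0],[-12,-1,0,0,0,0,0],[-15,-1.2,0,0,0,0,0],[-15,-1.2,0,0,0,0,0],[-10,-0.8,0,0,0,-0.05,0],[-5,-4,0,0,0,-0.1,0],[0,-6,0,0,0,-0.12,0],[0.5,-7,0,0,0,-0.12,0],[0.5,-7,0,0,0,-0.12,0]]
  ]
}}

```text
time_s: 14.93
eef_pos: [0.4487, -0.0165, 0.2436]
ee_rot: [[-0.422, -0.907, 0.0], [-0.907, 0.422, -0.0], [0.0, -0.0, -1.0]]
force: [0.6, -1.0, -2.8]
finger_gap: 0.274
grasp_force: 59.9
```

{"api": "apply_moves", "payload": {
  "deltas": [
    [[0.5,-7,0,0,0,-0.12,0],[0.5,-7,0,0,0,-0.12,0],[0.5,-7,0,0,0,-0.12,0],[0.5,-7,0,0,0,-0.12,0],[0.5,-7,0,0,0,-0.12,0],[0.5,-7,0,0,0,-0.12,0],[0.5,-7,0,0,0,-0.12,0],[0.5,-7,0,0,0,-0.12,0],[0.5,-4,0,0,0,-0.101,0],[0,0,0,0,0,0,0]]
  ]
}}

```text
time_s: 15.77
eef_pos: [0.4535, -0.077, 0.2433]
ee_rot: [[-0.997, -0.077, -0.0], [-0.077, 0.997, -0.001], [0.0, -0.001, -1.0]]
force: [-0.1, -0.5, -3.1]
finger_gap: 0.275
grasp_force: 59.9
```

{"api": "apply_moves", "payload": {
  "deltas": [
    [[0,0,0,0,0,0,0],[0,0,0,0,0,0,0]]
  ]
}}

```text
time_s: 15.93
eef_pos: [0.4537, -0.0759, 0.2434]
ee_rot: [[-0.997, -0.082, -0.0], [-0.082, 0.997, 0.0], [0.0, 0.0, -1.0]]
force: [0.7, 0.4, -3.4]
finger_gap: 0.275
grasp_force: 59.9
```

```bash
cat >> h.py <<'E'
def pink(n,f):
    # salmon blobs centroid (pixel), area
    h=cv2.cvtColor(f,cv2.COLOR_RGB2HSV); m=((h[...,0]<14)&(h[...,0]>3)&(h[...,1]>75)&(h[...,2]>70)).astype(np.uint8)
    k,l,s,c=cv2.connectedComponentsWithStats(m)
    return [(c[i].round(1).tolist(),s[i,:5].tolist()) for i in range(1,k) if s[i,4]>12]
E
python3 - <<'E'
from h import *
go([454,-74.8,243],94.7)
for n in("top","side"): print(n,pink(n,grab_frame(n)))
t0=np.load("pics/side0.npy"); print([t0[275,277].tolist()],t0[275:277,277:285].tolist())
E
```

```text
t 15.93 TCP [453.7 -75.9 243.4] yaw 94.71 j1,j6 [-17.9 -22.6] F [ 0.7  0.4 -3.4] gap 23.4 gf 59.9 tilt [-0.  0.]
 delta [ 0.3  1.1 -0.4]
 dyaw rad -0.0 (mod 2pi)
top [([400.2, 136.0], [376, 122, 64, 29, 663]), ([369.6, 238.6], [368, 237, 4, 5, 17]), ([616.1, 245.2], [612, 244, 9, 4, 13])]
side [([313.4, 144.5], [307, 140, 14, 11, 64]), ([287.6, 160.1], [276, 151, 24, 19, 248]), ([380.4, 171.2], [372, 154, 19, 28, 224]), ([355.8, 171.3], [353, 163, 7, 19, 86]), ([399.6, 176.0], [395, 167, 10, 20, 93]), ([256.5, 278.3], [238, 251, 36, 45, 158]), ([309.6, 323.6], [303, 319, 14, 8, 44])]
[[141, 143, 152]] [[[141, 143, 152], [102, 91, 100], [103, 77, 66], [90, 79, 105], [64, 81, 134], [59, 79, 137], [58, 78, 131], [56, 78, 132]], [[100, 114, 147], [86, 82, 108], [96, 81, 94], [69, 78, 124], [59, 80, 135], [57, 77, 132], [56, 77, 132], [57, 78, 131]]]
```

{"api": "apply_moves", "payload": {
  "deltas": [
    [[0,1,0,0,0,0,0],[4,0.3,0,0,0,0,0],[8,0.7,0,0,0,0,0],[10,0.8,0,0,0,0,0],[12,1,0,0,0,0,0],[12,1,0,0,0,0,0],[10,0.8,0,0,0,0,0],[8,0.5,0,0,0,0,0],[6,0.4,0,0,0,0,0],[0,0,0,0,0,0,0]]
  ]
}}

```text
time_s: 16.87
eef_pos: [0.5254, -0.0694, 0.2428]
ee_rot: [[-0.997, -0.081, 0.0], [-0.081, 0.997, 0.0], [-0.0, 0.0, -1.0]]
force: [-0.2, -0.0, -4.6]
finger_gap: 0.275
grasp_force: 59.9
```

Run:
```python
from h import *
go([524.5,-69.5,243],94.7)
P=np.array([(x,y,z) for x in(6,20) for y in(58,118) for z in(96,130)])
for n in("side","top"): u=proj(n,st(P)/1000); print(n,u.min(0),u.max(0))
```

```text
t 16.87 TCP [525.4 -69.4 242.8] yaw 94.63 j1,j6 [-14.8 -19.4] F [-0.2 -0.  -4.6] gap 23.5 gf 59.9 tilt [0. 0.]
 delta [-0.9 -0.1  0.2]
 dyaw rad 0.001 (mod 2pi)
side [350.62615585 164.50276457] [361.52390459 184.46563382]
top [369.22045267 212.72118032] [391.1770579  220.06553095]
```

{"api": "apply_moves", "payload": {
  "deltas": [
    [[-0.3,4,0,0,0,0,0],[-0.7,8,0,0,0,0,0],[-0.7,8,0,0,0,0,0],[-0.7,9,0,0,0,0,0],[-0.7,9,0,0,0,0,0],[-0.7,9,0,0,0,0,0],[-0.7,9,0,0,0,0,0],[-0.7,9,0,0,0,0,0],[-0.7,9,0,0,0,0,0],[-0.7,9,0,0,0,0,0]]
  ]
}}

```text
time_s: 17.7
eef_pos: [0.5175, 0.0145, 0.2434]
ee_rot: [[-0.997, -0.08, 0.0], [-0.08, 0.997, 0.0], [-0.0, 0.0, -1.0]]
force: [-0.1, -0.0, -3.5]
finger_gap: 0.275
grasp_force: 59.9
```

{"api": "apply_moves", "payload": {
  "deltas": [
    [[0,0,0,0,0,0,0],[-4,-0.3,0,0,0,0,0],[-8,-0.7,0,0,0,0,0],[-12,-1,0,0,0,0,0],[-15,-1.2,0,0,0,0,0],[-15,-1.2,0,0,0,0,0],[-10,-0.8,0,0,0,0,0],[-5,-0.8,0,0,0,0,0],[0,0,0,0,0,0,0],[0,0,0,0,0,0,0]]
  ]
}}

```text
time_s: 18.53
eef_pos: [0.4487, 0.007, 0.2435]
ee_rot: [[-0.997, -0.079, 0.001], [-0.079, 0.997, -0.0], [-0.001, -0.0, -1.0]]
force: [0.6, 0.4, -2.8]
finger_gap: 0.274
grasp_force: 59.9
```

Run:
```python
from h import *
go([454,-74.8,243],4.7)
t=grab_frame("top");s=grab_frame("side")
cv2.imwrite("pics/p6.png",np.hstack([crop(t,330,185,430,255,4),crop(s,335,125,425,195,4)]))
```

```text
t 18.53 TCP [448.7   7.  243.5] yaw 94.55 j1,j6 [ -7.7 -12.2] F [ 0.6  0.4 -2.8] gap 23.4 gf 59.9 tilt [ 0.001 -0.   ]
 delta [  5.3 -81.8  -0.5]
 dyaw rad -1.568 (mod 2pi)
```

View pics/p6.png

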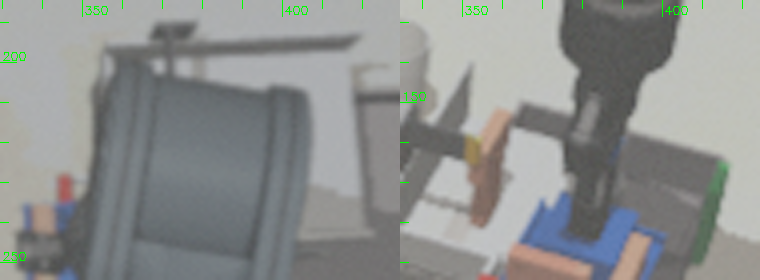

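The side crop shows two blocks stacked on edge below the blade, at about (488,165). Before the next pass I'll turn the file and knock the upper block over inside the tray with the plate edge.

{"api": "apply_moves", "payload": {
  "deltas": [
    [[0.5,-5,0,0,0,-0.1,0],[0.5,-8,0,0,0,-0.12,0],[0.5,-9,0,0,0,-0.12,0],[0.6,-9,0,0,0,-0.12,0],[0.6,-9,0,0,0,-0.12,0],[0.6,-9,0,0,0,-0.12,0],[0.6,-9,0,0,0,-0.12,0],[0.6,-9,0,0,0,-0.12,0],[0.6,-9,0,0,0,-0.12,0],[0.6,-9,0,0,0,-0.12,0]]
  ]
}}

```text
time_s: 19.47
eef_pos: [0.4548, -0.0782, 0.243]
ee_rot: [[-0.449, 0.894, -0.0], [0.894, 0.449, 0.0], [0.0, -0.0, -1.0]]
force: [0.2, -0.1, -3.0]
finger_gap: 0.272
grasp_force: 59.9
```

{"api": "apply_moves", "payload": {
  "deltas": [
    [[0.6,-9,0,0,0,-0.12,0],[0.6,-9,0,0,0,-0.12,0],[0.6,-6,-4,0,0,-0.12,0],[0.4,-3,-8,0,0,-0.027,0],[0,0,-6,0,0,0,0],[0,0,-2,0,0,0,0],[0,0,0,0,0,0,0],[0,0,0,0,0,0,0]]
  ]
}}

```text
time_s: 20.13
eef_pos: [0.4562, -0.1041, 0.2229]
ee_rot: [[-0.086, 0.996, -0.001], [0.996, 0.086, 0.001], [0.001, -0.001, -1.0]]
force: [-0.1, 0.7, -2.0]
finger_gap: 0.271
grasp_force: 59.9
```

Run:
```python
from h import *
go([456.4,-105.7,223],4.7)
```

```text
t 20.13 TCP [ 456.2 -104.1  222.9] yaw 4.91 j1,j6 [-21.1  64. ] F [-0.1  0.7 -2. ] gap 23.1 gf 59.9 tilt [-0.001  0.001]
 delta [ 0.2 -1.6  0.1]
 dyaw rad -0.004 (mod 2pi)
```

{"api": "apply_moves", "payload": {
  "deltas": [
    [[5,0.2,0,0,0,-0.004,0],[10,0.7,0,0,0,0,0],[10,0.8,0,0,0,0,0],[10,0.8,0,0,0,0,0],[10,0.8,0,0,0,0,0],[10,0.8,0,0,0,0,0],[8,0.7,0,0,0,0,0],[8,0.6,0,0,0,0,0],[4,0.3,0,0,0,0,0],[0,0,0,0,0,0,0]]
  ]
}}

```text
time_s: 20.97
eef_pos: [0.5324, -0.0988, 0.2229]
ee_rot: [[-0.08, 0.997, -0.0], [0.997, 0.08, 0.0], [0.0, -0.0, -1.0]]
force: [-1.0, 0.0, -2.0]
finger_gap: 0.275
grasp_force: 59.9
```

{"api": "apply_moves", "payload": {
  "deltas": [
    [[-5,-0.4,0,0,0,0,0],[-10,-0.8,0,0,0,0,0],[-12,-1,0,0,0,0,0],[-12,-1,0,0,0,0,0],[-12,-1,0,0,0,0,0],[-12,3,4,0,0,0,0],[-9,8,8,0,0,0,0],[-4,12,6,0,0,0,0],[-1,6,2,0,0,0,0],[0,0,0,0,0,0,0]]
  ]
}}

```text
time_s: 21.8
eef_pos: [0.4547, -0.0729, 0.2447]
ee_rot: [[-0.082, 0.997, 0.003], [0.997, 0.082, -0.0], [-0.0, 0.003, -1.0]]
force: [0.4, -0.7, -3.2]
finger_gap: 0.275
grasp_force: 59.9
```

{"api": "apply_moves", "payload": {
  "deltas": [
    [[0,0,0,0,0,0,0],[0,0,0,0,0,0,0]]
  ]
}}

```text
time_s: 21.97
eef_pos: [0.4547, -0.0741, 0.2429]
ee_rot: [[-0.08, 0.997, -0.0], [0.997, 0.08, -0.0], [-0.0, -0.0, -1.0]]
force: [-0.2, -0.5, -2.9]
finger_gap: 0.274
grasp_force: 59.9
```

Run:
```python
from h import *
go([454,-74.8,243],4.7)
for n in("top","side"): print(n,[p for p in pink(n,grab_frame(n)) if 340<p[0][0]<420])
P=np.array([(x,y,z) for x in(6,20) for y in(58,118) for z in(96,130)])
for dz in (0,34): u=proj("side",st(P+[0,0,dz])/1000); print(u.round(0).tolist())
```

```text
t 21.97 TCP [454.7 -74.1 242.9] yaw 4.61 j1,j6 [-17.6  67.8] F [-0.2 -0.5 -2.9] gap 23.4 gf 59.9 tilt [-0. -0.]
 delta [-0.7 -0.7  0.1]
 dyaw rad 0.002 (mod 2pi)
top [([400.2, 136.1], [376, 122, 64, 29, 665]), ([376.9, 202.7], [375, 200, 6, 7, 27]), ([378.9, 212.4], [377, 207, 5, 11, 44]), ([369.3, 243.3], [367, 236, 5, 17, 70])]
side [([379.9, 172.2], [371, 155, 20, 28, 222]), ([348.2, 173.3], [340, 164, 19, 17, 186])]
[[361.0, 173.0], [362.0, 166.0], [355.0, 184.0], [355.0, 177.0], [357.0, 172.0], [358.0, 165.0], [351.0, 183.0], [351.0, 176.0]]
[[362.0, 166.0], [362.0, 158.0], [355.0, 177.0], [356.0, 169.0], [358.0, 165.0], [358.0, 157.0], [351.0, 176.0], [352.0, 168.0]]
```

Side segmentation shows nothing above single-block height, so the upper block fell to +x. Now pass 3.

{"api": "apply_moves", "payload": {
  "deltas": [
    [[0,-0.5,0,0,0,0,0],[4,0.3,0,0,0,0,0],[8,0.7,0,0,0,0,0],[10,0.8,0,0,0,0,0],[12,1,0,0,0,0,0],[12,1,0,0,0,0,0],[10,0.8,0,0,0,0,0],[8,0.5,0,0,0,0,0],[5,0.4,0,0,0,0,0],[0,0,0,0,0,0,0]]
  ]
}}

```text
time_s: 22.9
eef_pos: [0.5245, -0.0691, 0.2428]
ee_rot: [[-0.08, 0.997, -0.0], [0.997, 0.08, 0.0], [0.0, -0.0, -1.0]]
force: [0.3, 0.1, -3.3]
finger_gap: 0.272
grasp_force: 59.9
```

{"api": "apply_moves", "payload": {
  "deltas": [
    [[-0.3,4,0,0,0,0,0],[-0.7,8,0,0,0,0,0],[-0.7,8,0,0,0,0,0],[-0.7,9,0,0,0,0,0],[-0.7,9,0,0,0,0,0],[-0.7,9,0,0,0,0,0],[-0.7,9,0,0,0,0,0],[-0.7,9,0,0,0,0,0],[-0.7,9,0,0,0,0,0],[-0.7,9,0,0,0,0,0]]
  ]
}}

```text
time_s: 23.73
eef_pos: [0.5168, 0.015, 0.2435]
ee_rot: [[-0.08, 0.997, 0.0], [0.997, 0.08, 0.0], [0.0, 0.0, -1.0]]
force: [-0.2, -0.1, -3.0]
finger_gap: 0.276
grasp_force: 59.9
```

{"api": "apply_moves", "payload": {
  "deltas": [
    [[0,0,0,0,0,0,0],[-4,-0.3,0,0,0,0,0],[-8,-0.7,0,0,0,0,0],[-12,-1,0,0,0,0,0],[-15,-1.2,0,0,0,0,0],[-15,-1.2,0,0,0,0,0],[-10,-0.8,0,0,0,0,0],[-5,-0.8,0,0,0,0,0],[0,0,0,0,0,0,0],[0,0,0,0,0,0,0]]
  ]
}}

```text
time_s: 24.57
eef_pos: [0.448, 0.0075, 0.2435]
ee_rot: [[-0.079, 0.997, 0.001], [0.997, 0.079, -0.0], [-0.0, 0.001, -1.0]]
force: [-0.1, 0.3, -3.5]
finger_gap: 0.273
grasp_force: 60.0
```

Run:
```python
from h import *
go([456.4,-105.7,223],-85.3)
for n in("top","side"): print(n,[p for p in pink(n,grab_frame(n)) if 330<p[0][0]<420])
```

```text
t 24.57 TCP [448.    7.5 243.5] yaw 4.54 j1,j6 [-7.6 77.8] F [-0.1  0.3 -3.5] gap 23.3 gf 60.0 tilt [ 0.001 -0.   ]
 delta [   8.4 -113.2  -20.5]
 dyaw rad -1.568 (mod 2pi)
top [([400.3, 136.1], [376, 122, 64, 29, 664]), ([377.1, 201.5], [375, 200, 6, 4, 17]), ([339.9, 245.6], [338, 237, 5, 20, 64])]
side [([354.5, 170.4], [339, 158, 34, 23, 303]), ([371.4, 192.9], [362, 187, 20, 13, 176])]
```

{"api": "apply_moves", "payload": {
  "deltas": [
    [[0.5,-5,0,0,0,-0.1,0],[0.5,-8,0,0,0,-0.12,0],[0.5,-9,0,0,0,-0.12,0],[0.6,-9,0,0,0,-0.12,0],[0.6,-9,0,0,0,-0.12,0],[0.6,-9,0,0,0,-0.12,0],[0.6,-9,0,0,0,-0.12,0],[0.6,-9,0,0,0,-0.12,0],[0.6,-9,0,0,0,-0.12,0],[0.6,-9,0,0,0,-0.12,0]]
  ]
}}

```text
time_s: 25.5
eef_pos: [0.4541, -0.0776, 0.243]
ee_rot: [[0.894, 0.448, -0.0], [0.448, -0.894, 0.0], [-0.0, -0.0, -1.0]]
force: [0.4, 1.1, -3.1]
finger_gap: 0.273
grasp_force: 59.9
```

{"api": "apply_moves", "payload": {
  "deltas": [
    [[0.6,-9,0,0,0,-0.12,0],[0.6,-9,0,0,0,-0.12,0],[0.6,-6,-4,0,0,-0.12,0],[0.4,-3,-8,0,0,-0.03,0],[0,0,-6,0,0,0,0],[0,0,-2,0,0,0,0],[0,0,0,0,0,0,0],[0,0,0,0,0,0,0]]
  ]
}}

```text
time_s: 26.17
eef_pos: [0.4555, -0.1036, 0.2229]
ee_rot: [[0.997, 0.082, -0.001], [0.082, -0.997, 0.0], [-0.001, -0.001, -1.0]]
force: [0.3, -0.1, -2.8]
finger_gap: 0.273
grasp_force: 59.9
```

{"api": "apply_moves", "payload": {
  "deltas": [
    [[5,0.2,0,0,0,0,0],[10,0.7,0,0,0,0,0],[10,0.8,0,0,0,0,0],[10,0.8,0,0,0,0,0],[10,0.8,0,0,0,0,0],[10,0.8,0,0,0,0,0],[8,0.7,0,0,0,0,0],[8,0.6,0,0,0,0,0],[4,0.3,0,0,0,0,0],[0,0,0,0,0,0,0]]
  ]
}}

```text
time_s: 27.0
eef_pos: [0.5317, -0.0983, 0.2229]
ee_rot: [[0.997, 0.081, -0.0], [0.081, -0.997, 0.0], [-0.0, -0.0, -1.0]]
force: [-0.2, 0.2, -2.6]
finger_gap: 0.278
grasp_force: 59.9
```

{"api": "apply_moves", "payload": {
  "deltas": [
    [[-5,-0.4,0,0,0,0,0],[-10,-0.8,0,0,0,0,0],[-12,-1,0,0,0,0,0],[-12,-1,0,0,0,0,0],[-12,-1,0,0,0,0,0],[-12,3,4,0,0,0,0],[-9,8,8,0,0,0,0],[-4,12,6,0,0,0,0],[-1,6,2,0,0,0,0],[0,0,0,0,0,0,0]]
  ]
}}

```text
time_s: 27.83
eef_pos: [0.4543, -0.0721, 0.2451]
ee_rot: [[0.997, 0.083, 0.003], [0.083, -0.997, -0.0], [0.003, 0.0, -1.0]]
force: [0.8, -0.8, -2.9]
finger_gap: 0.275
grasp_force: 60.0
```

{"api": "apply_moves", "payload": {
  "deltas": [
    [[0,0,0,0,0,0,0],[0,0,0,0,0,0,0]]
  ]
}}

```text
time_s: 28.0
eef_pos: [0.4542, -0.0735, 0.2431]
ee_rot: [[0.997, 0.082, 0.0], [0.082, -0.997, -0.0], [0.0, 0.0, -1.0]]
force: [0.8, -0.7, -2.5]
finger_gap: 0.271
grasp_force: 60.1
```

Run:
```python
from h import *
go([454.5,-74.6,243],-85.3)
t=grab_frame("top");s=grab_frame("side")
for n,f in(("top",t),("side",s)): print(n,[p for p in pink(n,f) if 330<p[0][0]<420])
cv2.imwrite("pics/p7.png",np.hstack([crop(t,330,185,430,255,4),crop(s,325,125,420,195,4)]))
```

```text
t 28.0 TCP [454.2 -73.5 243.1] yaw -85.32 j1,j6 [-17.5 157.8] F [ 0.8 -0.7 -2.5] gap 23.1 gf 60.1 tilt [ 0. -0.]
 delta [ 0.3 -1.1 -0.1]
 dyaw rad 0.0 (mod 2pi)
top [([400.2, 136.1], [376, 122, 64, 29, 660]), ([376.8, 202.8], [375, 200, 6, 7, 26]), ([378.8, 212.7], [377, 208, 5, 10, 45])]
side [([378.0, 161.8], [375, 155, 8, 17, 51]), ([355.0, 170.0], [339, 157, 34, 24, 306])]
```

View pics/p7.png

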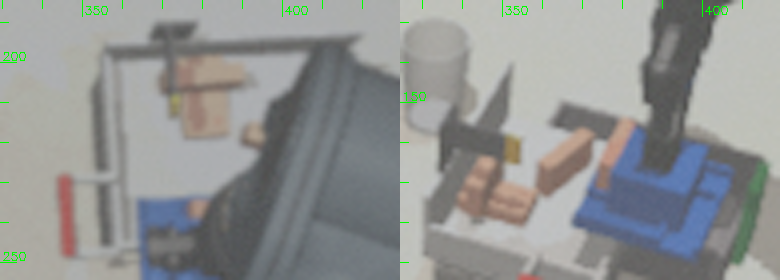

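Three blocks lie in the tray, seen in the side crop around (480,190), (515,205) and (565,160). The fourth is on the file's bracket side. Now pass 4.

{"api": "apply_moves", "payload": {
  "deltas": [
    [[0,-1,0,0,0,0,0],[4,0.3,0,0,0,0,0],[8,0.7,0,0,0,0,0],[10,0.8,0,0,0,0,0],[12,1,0,0,0,0,0],[12,1,0,0,0,0,0],[10,0.8,0,0,0,0,0],[8,0.5,0,0,0,0,0],[6,0.4,0,0,0,0,0],[0,0,0,0,0,0,0]]
  ]
}}

```text
time_s: 28.93
eef_pos: [0.5249, -0.0691, 0.2427]
ee_rot: [[0.997, 0.081, -0.0], [0.081, -0.997, 0.0], [-0.0, -0.0, -1.0]]
force: [0.5, 0.3, -3.7]
finger_gap: 0.273
grasp_force: 59.9
```

{"api": "apply_moves", "payload": {
  "deltas": [
    [[-0.3,4,0,0,0,0,0],[-0.7,8,0,0,0,0,0],[-0.7,8,0,0,0,0,0],[-0.7,9,0,0,0,0,0],[-0.7,9,0,0,0,0,0],[-0.7,9,0,0,0,0,0],[-0.7,9,0,0,0,0,0],[-0.7,9,0,0,0,0,0],[-0.7,9,0,0,0,0,0],[-0.7,9,0,0,0,0,0]]
  ]
}}

```text
time_s: 29.77
eef_pos: [0.5171, 0.015, 0.2434]
ee_rot: [[0.997, 0.081, 0.0], [0.081, -0.997, 0.0], [0.0, -0.0, -1.0]]
force: [-0.4, -0.6, -2.3]
finger_gap: 0.277
grasp_force: 59.9
```

{"api": "apply_moves", "payload": {
  "deltas": [
    [[0,0,0,0,0,0,0],[-4,-0.3,0,0,0,0,0],[-8,-0.7,0,0,0,0,0],[-12,-1,0,0,0,0,0],[-15,-1.2,0,0,0,0,0],[-15,-1.2,0,0,0,0,0],[-10,-0.8,0,0,0,0,0],[-5,-0.8,0,0,0,0,0],[0,0,0,0,0,0,0],[0,0,0,0,0,0,0]]
  ]
}}

```text
time_s: 30.6
eef_pos: [0.4482, 0.0075, 0.2435]
ee_rot: [[0.997, 0.08, 0.001], [0.08, -0.997, -0.0], [0.001, 0.0, -1.0]]
force: [0.9, 0.1, -2.4]
finger_gap: 0.271
grasp_force: 60.0
```

Run:
```python
from h import *
go([556.4,336.4,250],-1.2)
t=grab_frame("top");s=grab_frame("side")
for n,f in(("top",t),("side",s)): print(n,[p for p in pink(n,f) if 330<p[0][0]<420])
# lazy susan disc: blue pixels near expected dock
def disc(n,f):
    u=proj(n,[[.556,.336,.034]])[0]; h=cv2.cvtColor(f,cv2.COLOR_RGB2HSV)
    m=((h[...,0]>100)&(h[...,0]<125)&(h[...,1]>90)).astype(np.uint8)
    k,l,st_,c=cv2.connectedComponentsWithStats(m)
    print(n,u,[(c[i].round(1).tolist(),st_[i].tolist()) for i in range(1,k) if st_[i,4]>60 and np.hypot(*(c[i]-u))<60])
disc("top",t); disc("side",s)
cv2.imwrite("pics/p8.png",np.vstack([np.hstack([crop(t,190,170,280,260,4),crop(s,225,225,325,315,4)]),cv2.resize(np.hstack([crop(t,330,185,430,255,4),crop(s,325,125,415,195,4)]),(760,280))[:230]]))
```

```text
t 30.6 TCP [448.2   7.5 243.5] yaw -85.42 j1,j6 [ -7.6 167.8] F [ 0.9  0.1 -2.4] gap 23.1 gf 60.0 tilt [ 0.001 -0.   ]
 delta [108.2 328.9   6.5]
 dyaw rad 1.47 (mod 2pi)
top [([400.1, 136.0], [376, 122, 64, 29, 663]), ([376.8, 201.6], [374, 200, 6, 4, 17])]
side [([356.2, 170.9], [340, 157, 33, 25, 347])]
top [246.56865379 217.20451541] [([246.7, 217.5], [232, 203, 31, 30, 740]), ([213.0, 218.9], [210, 212, 7, 15, 70])]
side [294.90361643 282.30612569] [([294.7, 283.1], [278, 268, 34, 31, 823])]
```

{"api": "apply_moves", "payload": {
  "deltas": [
    [[0,8,3,0,0,0.1,0],[0,16,4,0,0,0.11,0],[0,22,4,0,0,0.12,0],[6,24,4,0,0,0.12,0],[10,24,0,0,0,0.12,0],[10,24,0,0,0,0.12,0],[10,24,0,0,0,0.12,0],[10,24,0,0,0,0.12,0],[10,24,0,0,0,0.12,0],[10,24,0,0,0,0.12,0]]
  ]
}}

```text
time_s: 31.53
eef_pos: [0.515, 0.2234, 0.2577]
ee_rot: [[0.309, 0.951, -0.0], [0.951, -0.309, -0.0], [-0.0, -0.0, -1.0]]
force: [0.2, -0.1, -2.5]
finger_gap: 0.272
grasp_force: 60.0
```

{"api": "apply_moves", "payload": {
  "deltas": [
    [[10,24,0,0,0,0.12,0],[10,24,0,0,0,0.12,0],[8,22,0,0,0,0.06,0],[6,20,0,0,0,0,0],[5,14,0,0,0,0,0],[3,8,0,0,0,0,0],[0,3,0,0,0,0,0],[0,0,0,0,0,0,0],[0,0,0,0,0,0,0]]
  ]
}}

```text
time_s: 32.28
eef_pos: [0.5562, 0.3367, 0.2578]
ee_rot: [[0.02, 1.0, -0.001], [1.0, -0.02, -0.001], [-0.001, -0.001, -1.0]]
force: [0.2, -0.0, -1.9]
finger_gap: 0.273
grasp_force: 59.9
```

Run:
```python
from h import *
def r(p): p=np.r_[p,.036]; return np.r_[proj("top",p)[0]-[246.7,217.5],proj("side",p)[0]-[294.7,283.1]]
s=least_squares(r,[.556,.336]); print(s.x*1000,s.fun)
go([556.4,336.4,119],-1.2)
```

```text
[554.77556798 337.37156352] [-0.68059927 -0.03153526  0.28281463 -0.60667878]
t 32.28 TCP [556.2 336.7 257.8] yaw -1.14 j1,j6 [ 25.3 116.4] F [ 0.2 -0.  -1.9] gap 23.3 gf 59.9 tilt [-0.001 -0.001]
 delta [   0.2   -0.3 -138.8]
 dyaw rad -0.001 (mod 2pi)
```

{"api": "apply_moves", "payload": {
  "deltas": [
    [[0,0,-15,0,0,0,0],[0,0,-25,0,0,0,0],[0,0,-28,0,0,0,0],[0,0,-25,0,0,0,0],[0,0,-18,0,0,0,0],[0,0,-12,0,0,0,0],[0,0,-8,0,0,0,0],[0,0,-4,0,0,0,0],[0,0,-2.5,0,0,0,0],[0,0,0,0,0,0,0]]
  ]
}}

```text
time_s: 33.12
eef_pos: [0.5567, 0.337, 0.1217]
ee_rot: [[0.02, 1.0, 0.001], [1.0, -0.02, 0.001], [0.001, 0.001, -1.0]]
force: [-0.1, -0.1, -2.3]
finger_gap: 0.277
grasp_force: 59.9
```

{"api": "apply_moves", "payload": {
  "deltas": [
    [[0,0,0,0,0,0,0],[0,0,0,0,0,0,0]]
  ]
}}

```text
time_s: 33.28
eef_pos: [0.557, 0.3373, 0.1224]
ee_rot: [[0.02, 1.0, 0.002], [1.0, -0.02, 0.001], [0.001, 0.002, -1.0]]
force: [1.2, -0.3, -2.3]
finger_gap: 0.276
grasp_force: 59.9
```

{"api": "apply_moves", "payload": {
  "deltas": [
    [[-0.5,-0.5,-1,0,0,0,0],[0,0,-1,0,0,0,0],[0,0,0,0,0,0,0],[0,0,0,0,0,0,0]]
  ]
}}

```text
time_s: 33.62
eef_pos: [0.556, 0.3366, 0.1193]
ee_rot: [[0.02, 1.0, 0.001], [1.0, -0.02, 0.0], [0.0, 0.001, -1.0]]
force: [0.5, 0.0, -1.5]
finger_gap: 0.273
grasp_force: 60.1
```

{"api": "apply_moves", "payload": {
  "deltas": [
    [[0,0,-1,0,0,0,0],[0,0,0,0,0,0,0],[0,0,0,0,0,0,0]]
  ]
}}

```text
time_s: 33.87
eef_pos: [0.5561, 0.3366, 0.1192]
ee_rot: [[0.02, 1.0, 0.002], [1.0, -0.02, 0.001], [0.001, 0.002, -1.0]]
force: [-0.5, -0.1, 4.0]
finger_gap: 0.274
grasp_force: 60.9
```

{"api": "apply_moves", "payload": {
  "deltas": [
    [[0,0,0,0,0,0,60],[0,0,0,0,0,0,60],[0,0,0,0,0,0,60],[0,0,0,0,0,0,60],[0,0,0,0,0,0,60],[0,0,15,0,0,0,60],[0,0,30,0,0,0,60],[0,0,35,0,0,0,60],[0,0,35,0,0,0,60],[0,0,15,0,0,0,60]]
  ]
}}

```text
time_s: 34.7
eef_pos: [0.5569, 0.337, 0.2536]
ee_rot: [[0.02, 1.0, 0.007], [1.0, -0.02, 0.003], [0.003, 0.007, -1.0]]
force: [-1.0, 0.8, 1.2]
finger_gap: 0.704
grasp_force: 0.0
```

{"api": "apply_moves", "payload": {
  "deltas": [
    [[-4,-20,0,0,0,0.12,34],[-5,-24,0,0,0,0.12,34],[-5,-24,0,0,0,0.12,34],[-5,-24,0,0,0,0.12,34],[-5,-24,0,0,0,0.12,34],[-5,-24,0,0,0,0.12,34],[-5,-24,0,0,0,0.12,34],[-5,-24,0,0,0,0.12,34],[-5,-24,0,0,0,0.12,34],[-5,-24,0,0,0,0.12,34]]
  ]
}}

```text
time_s: 35.53
eef_pos: [0.5063, 0.0993, 0.2478]
ee_rot: [[-0.927, 0.375, 0.0], [0.375, 0.927, -0.0], [-0.0, 0.0, -1.0]]
force: [0.6, 0.1, -0.5]
finger_gap: 0.395
grasp_force: 0.0
```

{"api": "apply_moves", "payload": {
  "deltas": [
    [[-5,-24,0,0,0,0.12,34],[-5,-24,-8,0,0,0.12,34],[-4,-16,-12,0,0,0.12,34],[-3,-9,-12,0,0,0.11,34],[0,0,-8,0,0,0,34],[0,0,0,0,0,0,34],[0,0,0,0,0,0,34]]
  ]
}}

```text
time_s: 36.12
eef_pos: [0.4894, 0.0279, 0.2074]
ee_rot: [[-0.997, -0.077, -0.001], [-0.077, 0.997, 0.001], [0.001, 0.001, -1.0]]
force: [-0.3, -1.2, 1.2]
finger_gap: 0.396
grasp_force: 0.0
```

Run:
```python
from h import *
go([490.4,27.8,118],94.7)
s=grab_frame("side");t=grab_frame("top")
h=cv2.cvtColor(t,cv2.COLOR_RGB2HSV)
print("file blue grip side/top check")
def disc(n,f):
    u=proj(n,[[.556,.336,.06]])[0]; h=cv2.cvtColor(f,cv2.COLOR_RGB2HSV)
    m=((h[...,0]>100)&(h[...,0]<125)&(h[...,1]>90)).astype(np.uint8)
    k,l,st_,c=cv2.connectedComponentsWithStats(m)
    print(n,u,[(c[i].round(1).tolist(),st_[i].tolist()) for i in range(1,k) if st_[i,4]>60 and np.hypot(*(c[i]-u))<60])
disc("top",t);disc("side",s)
for n,f in(("top",t),("side",s)): print(n,[p for p in pink(n,f)])
# bin green tab now vs after placing (t2)
for f in(np.load("pics/t2.npy"),t):
    h=cv2.cvtColor(f,cv2.COLOR_RGB2HSV); m=(h[...,0]>45)&(h[...,0]<75)&(h[...,1]>100)&(h[...,2]>90); m[:, :380]=0; m[:,480:]=0; m[:230]=0;y,x=np.nonzero(m); print(len(x),x.mean(),y.mean())
```

```text
t 36.12 TCP [489.4  27.9 207.4] yaw 94.42 j1,j6 [-4.6 -9. ] F [-0.3 -1.2  1.2] gap 33.8 gf 0.0 tilt [-0.001  0.001]
 delta [  1.   -0.1 -89.4]
 dyaw rad 0.005 (mod 2pi)
file blue grip side/top check
top [245.40300238 215.85429556] [([245.7, 217.3], [229, 202, 34, 32, 903]), ([213.3, 218.8], [210, 212, 8, 15, 75])]
side [294.40283784 277.4806074 ] [([291.7, 258.6], [286, 254, 12, 11, 80]), ([294.2, 284.0], [270, 265, 48, 39, 904]), ([276.1, 311.9], [271, 308, 13, 9, 72])]
top [([400.2, 136.0], [376, 122, 64, 29, 665]), ([400.8, 220.5], [391, 217, 20, 8, 81]), ([390.1, 236.3], [387, 227, 7, 16, 61])]
side [([433.4, 90.4], [432, 85, 4, 12, 14]), ([313.4, 144.5], [308, 140, 13, 11, 66]), ([287.5, 159.9], [276, 151, 24, 19, 245]), ([348.0, 173.2], [340, 164, 18, 17, 186]), ([374.3, 178.8], [368, 174, 13, 10, 85]), ([220.8, 236.7], [216, 232, 10, 9, 13]), ([256.5, 278.2], [238, 251, 36, 45, 157]), ([310.0, 323.3], [302, 317, 16, 10, 50])]
37 431.0 255.0
36 428.1666666666667 271.97222222222223
```

Run:
```python
from h import *
s=grab_frame("side");t=grab_frame("top"); t2=np.load("pics/t2.npy")
def gm(f,box):
    h=cv2.cvtColor(f,cv2.COLOR_RGB2HSV); m=(h[...,0]>45)&(h[...,0]<85)&(h[...,1]>80)&(h[...,2]>60)
    x0,y0,x1,y1=box; q=np.zeros_like(m); q[y0:y1,x0:x1]=m[y0:y1,x0:x1]; y,x=np.nonzero(q)
    p=np.c_[x,y].astype(np.float32); 
    if len(p)>4: print(len(p),p.mean(0),p.min(0),p.max(0),cv2.minAreaRect(p))
gm(t2,(380,230,480,320)); gm(t,(380,230,480,320)); gm(s,(380,110,470,230))
# dark bin edges: print rows
g=cv2.cvtColor(t,cv2.COLOR_RGB2GRAY)
for y in (215,230,245,260): print(y,g[y,405:460].tolist())
for x in (425,435,442): print(x,g[185:290,x].tolist())
def r(p): p=np.r_[p,.09]; return proj("top",p)[0]-q
for q in ([431,255],[428.17,271.97]): print(least_squares(r,[.45,-.24]).x*1000)
```

```text
49 [430.30612 255.34694] [424. 254.] [437. 257.] ((430.5, 255.5), (3.0, 13.0), 90.0)
44 [427.13635 272.18182] [421. 271.] [434. 274.] ((427.5, 272.5), (3.0, 13.0), 90.0)
131 [447.64124 124.80153] [412. 110.] [462. 173.] ((434.51446533203125, 139.04757690429688), (11.673686981201172, 79.78398132324219), 39.40066146850586)
215 [136, 136, 136, 136, 135, 136, 137, 136, 135, 137, 136, 137, 132, 110, 78, 70, 82, 93, 94, 94, 93, 94, 91, 93, 93, 94, 93, 92, 95, 92, 89, 81, 69, 56, 50, 47, 61, 84, 102, 124, 136, 136, 138, 137, 137, 136, 138, 136, 138, 138, 137, 136, 137, 137, 136]
230 [105, 105, 104, 104, 104, 104, 105, 104, 104, 104, 106, 106, 105, 103, 95, 80, 68, 68, 69, 68, 66, 66, 68, 72, 83, 93, 96, 95, 95, 92, 92, 90, 85, 72, 58, 47, 46, 54, 78, 94, 108, 126, 134, 138, 136, 138, 136, 136, 136, 135, 136, 137, 136, 136, 137]
245 [74, 73, 74, 75, 72, 70, 70, 70, 69, 67, 65, 67, 68, 65, 66, 65, 65, 68, 68, 67, 68, 66, 72, 84, 94, 94, 94, 94, 94, 93, 94, 94, 92, 88, 76, 60, 47, 46, 50, 68, 86, 102, 124, 134, 135, 135, 137, 135, 136, 137, 136, 139, 137, 136, 137]
260 [68, 69, 68, 69, 68, 68,
[... 962 characters left out ...]
95, 94, 96, 94, 94, 95, 95, 95, 95, 94, 95, 95, 95, 96, 94, 93, 85, 85, 90, 89, 83, 96, 108, 125, 136, 136, 136, 137, 135, 135, 137, 136, 136, 135, 136, 136, 137, 135, 137]
442 [136, 136, 137, 138, 137, 137, 137, 136, 137, 135, 137, 137, 137, 137, 135, 136, 136, 136, 136, 136, 132, 117, 108, 105, 97, 90, 88, 85, 82, 84, 84, 82, 81, 80, 80, 78, 76, 71, 67, 66, 68, 63, 61, 58, 56, 54, 56, 55, 53, 52, 49, 52, 49, 49, 47, 44, 48, 45, 48, 47, 46, 47, 46, 44, 48, 49, 48, 47, 45, 48, 50, 47, 50, 48, 48, 51, 52, 55, 55, 54, 53, 57, 60, 67, 84, 91, 103, 131, 139, 137, 135, 137, 135, 134, 137, 135, 136, 136, 136, 135, 135, 136, 136, 135, 136]
[ 455.19220983 -231.04508562]
[ 404.54231212 -222.2120189 ]
```

The bin was knocked about 50 mm toward -x: the tab went from (431,255) to (428,272) px, with yaw unchanged. I'll put it back before tipping.

{"api": "apply_moves", "payload": {
  "deltas": [
    [[-6,-14,0,0,0,-0.12,60],[-8,-20,0,0,0,-0.12,60],[-8,-21,0,0,0,-0.12,60],[-8,-21,0,0,0,-0.12,60],[-8,-21,0,0,0,-0.12,60],[-7,-21,0,0,0,-0.12,60],[-7,-21,0,0,0,-0.12,60],[-6,-21,0,0,0,-0.12,60],[-6,-21,0,0,0,-0.12,60],[-6,-21,0,0,0,-0.12,60]]
  ]
}}

```text
time_s: 37.15
eef_pos: [0.4199, -0.1754, 0.2087]
ee_rot: [[-0.43, 0.903, 0.001], [0.903, 0.43, -0.001], [-0.001, 0.001, -1.0]]
force: [-0.4, -0.4, 0.0]
finger_gap: 0.701
grasp_force: 0.0
```

{"api": "apply_moves", "payload": {
  "deltas": [
    [[-5,-21,0,0,0,-0.12,60],[-4,-20,0,0,0,-0.12,60],[-3,-16,0,0,0,-0.12,60],[0,0,-25,0,0,-0.007,60],[0,0,-35,0,0,0,60],[0,0,-30,0,0,0,60],[0,0,0,0,0,0,60]]
  ]
}}

```text
time_s: 37.73
eef_pos: [0.4036, -0.2282, 0.1108]
ee_rot: [[-0.083, 0.997, -0.01], [0.997, 0.083, 0.008], [0.009, -0.01, -1.0]]
force: [-1.0, 1.3, -1.1]
finger_gap: 0.695
grasp_force: 0.0
```

Run:
```python
from h import *
go([407,-231,62],4.7)
```

```text
t 37.73 TCP [ 403.6 -228.2  110.8] yaw 4.75 j1,j6 [-37.8  47.5] F [-1.   1.3 -1.1] gap 59.4 gf 0.0 tilt [-0.01   0.008]
 delta [  3.4  -2.8 -48.8]
 dyaw rad -0.001 (mod 2pi)
```

{"api": "apply_moves", "payload": {
  "deltas": [
    [[0,0,0,0,0,0,60],[1,-1,-20,0,0,0,60],[1,-1,-20,0,0,0,60],[0,0,-14,0,0,0,60],[0,0,0,0,0,0,60],[0,0,0,0,0,0,60]]
  ]
}}

```text
time_s: 38.23
eef_pos: [0.411, -0.2343, 0.0661]
ee_rot: [[-0.083, 0.997, 0.002], [0.997, 0.083, -0.002], [-0.002, 0.002, -1.0]]
force: [0.4, 0.1, 1.1]
finger_gap: 0.706
grasp_force: 0.0
```

{"api": "apply_moves", "payload": {
  "deltas": [
    [[0,0,0,0,0,0,0],[0,0,0,0,0,0,0],[0,0,0,0,0,0,0],[0,0,0,0,0,0,0],[0,0,0,0,0,0,0],[0,0,0,0,0,0,0],[0,0,0,0,0,0,0],[0,0,0,0,0,0,0]]
  ],
  "force": 40
}}

```text
time_s: 38.9
eef_pos: [0.4097, -0.2345, 0.0652]
ee_rot: [[-0.082, 0.997, 0.0], [0.997, 0.082, -0.002], [-0.002, 0.0, -1.0]]
force: [-3.1, -0.2, 6.1]
finger_gap: 0.109
grasp_force: 40.1
```

Run:
```python
from h import *
go([457.7,-240.5,62],4.7)
```

```text
t 38.9 TCP [ 409.7 -234.5   65.2] yaw 4.72 j1,j6 [-37.9  47.4] F [-3.1 -0.2  6.1] gap 9.3 gf 40.1 tilt [ 0.    -0.002]
 delta [48.  -6.  -3.2]
 dyaw rad -0.0 (mod 2pi)
```

{"api": "apply_moves", "payload": {
  "deltas": [
    [[3,-0.5,0,0,0,0,0],[7,-1.5,0,0,0,0,0],[9,-2,0,0,0,0,0],[9,-2,0,0,0,0,0],[9,-1.5,0,0,0,0,0],[7,-1.5,0,0,0,0,0],[4,-0.5,0,0,0,0,0],[0,0,0,0,0,0,0],[0,0,0,0,0,0,0]]
  ]
}}

```text
time_s: 39.65
eef_pos: [0.4575, -0.2435, 0.0652]
ee_rot: [[-0.084, 0.997, -0.001], [0.997, 0.084, -0.001], [-0.001, -0.001, -1.0]]
force: [-3.7, 0.7, 6.5]
finger_gap: 0.104
grasp_force: 40.3
```

{"api": "apply_moves", "payload": {
  "deltas": [
    [[0,0,0,0,0,0,40],[0,0,0,0,0,0,40],[0,0,0,0,0,0,40],[0,0,0,0,0,0,40],[0,0,15,0,0,0,40],[0,0,30,0,0,0,40],[0,0,35,0,0,0,40],[0,0,35,0,0,0,40],[0,0,30,0,0,0,40],[0,0,0,0,0,0,34]]
  ]
}}

```text
time_s: 40.48
eef_pos: [0.4607, -0.2451, 0.2166]
ee_rot: [[-0.083, 0.997, 0.011], [0.997, 0.083, -0.007], [-0.008, 0.01, -1.0]]
force: [0.6, -0.5, 1.1]
finger_gap: 0.407
grasp_force: 0.0
```

{"api": "apply_moves", "payload": {
  "deltas": [
    [[0,12,0,0,0,0.12,34],[0,20,0,0,0,0.12,34],[0,22,0,0,0,0.12,34],[2,23,0,0,0,0.12,34],[3,23,0,0,0,0.12,34],[4,23,0,0,0,0.12,34],[4,23,0,0,0,0.12,34],[4,23,0,0,0,0.12,34],[4,23,0,0,0,0.12,34],[4,23,0,0,0,0.12,34]]
  ]
}}

```text
time_s: 41.32
eef_pos: [0.4825, -0.0268, 0.2081]
ee_rot: [[-0.961, 0.278, -0.001], [0.278, 0.961, 0.0], [0.001, 0.0, -1.0]]
force: [0.5, -0.8, -0.5]
finger_gap: 0.401
grasp_force: 0.0
```

{"api": "apply_moves", "payload": {
  "deltas": [
    [[3,22,0,0,0,0.12,34],[3,20,0,0,0,0.12,34],[1,12,0,0,0,0.12,34],[0,3,0,0,0,0.01,34],[0,0,0,0,0,0,34],[0,0,0,0,0,0,34]]
  ]
}}

```text
time_s: 41.82
eef_pos: [0.4895, 0.0285, 0.2084]
ee_rot: [[-0.997, -0.08, -0.001], [-0.08, 0.997, -0.0], [0.001, -0.0, -1.0]]
force: [0.0, -0.0, 0.2]
finger_gap: 0.392
grasp_force: 0.0
```

Run:
```python
from h import *
go([490.4,27.8,118],94.7)
t=grab_frame("top")
h=cv2.cvtColor(t,cv2.COLOR_RGB2HSV); m=(h[...,0]>45)&(h[...,0]<75)&(h[...,1]>100)&(h[...,2]>90); m[:, :380]=0; m[:,480:]=0; m[:230]=0;y,x=np.nonzero(m); print(len(x),x.mean(),y.mean())
```

```text
t 41.82 TCP [489.5  28.5 208.4] yaw 94.57 j1,j6 [-4.5 -9.1] F [ 0.  -0.   0.2] gap 33.5 gf 0.0 tilt [-0.001 -0.   ]
 delta [  0.9  -0.7 -90.4]
 dyaw rad 0.002 (mod 2pi)
36 430.8333333333333 255.02777777777777
```

{"api": "apply_moves", "payload": {
  "deltas": [
    [[1,-1,-20,0,0,0,34],[0,0,-25,0,0,0,34],[0,0,-20,0,0,0,34],[0,0,-14,0,0,0,34],[0,0,-8,0,0,0,34],[0,0,-3,0,0,0,34],[0,0,0,0,0,0,34]]
  ]
}}

```text
time_s: 42.45
eef_pos: [0.4902, 0.0273, 0.1183]
ee_rot: [[-0.997, -0.08, -0.001], [-0.08, 0.997, 0.0], [0.001, 0.0, -1.0]]
force: [0.3, -0.1, -0.3]
finger_gap: 0.396
grasp_force: 0.0
```

{"api": "apply_moves", "payload": {
  "deltas": [
    [[0,0,0,0,0,0,0],[0,0,0,0,0,0,0],[0,0,0,0,0,0,0],[0,0,0,0,0,0,0],[0,0,0,0,0,0,0],[0,0,0,0,0,0,0]]
  ],
  "force": 50
}}

```text
time_s: 42.95
eef_pos: [0.4917, 0.0272, 0.1203]
ee_rot: [[-0.997, -0.082, 0.003], [-0.082, 0.997, -0.002], [-0.003, -0.002, -1.0]]
force: [-1.1, -2.9, 5.6]
finger_gap: 0.119
grasp_force: 49.2
```

Run:
```python
from h import *
go([490.4,27.8,118],94.7)
# arc of handle: world displacement from start and suggested tool pitch
p0=np.array([-50,195-0,135-90.]); a0=np.arctan2(45,195); r=np.hypot(195,45)
prev=st((-50,195,135))
for k in range(1,13):
    a=np.radians(5.3)*k; q=st((-50,r*np.cos(a0+a),90+r*np.sin(a0+a))); print(k,(q-prev).round(1),(q-st((-50,195,135))).round(1)); prev=q
```

```text
t 42.95 TCP [491.7  27.2 120.3] yaw 94.69 j1,j6 [-4.6 -9.3] F [-1.1 -2.9  5.6] gap 10.1 gf 49.2 tilt [ 0.003 -0.002]
 delta [-1.3  0.6 -2.3]
 dyaw rad 0.0 (mod 2pi)
1 [ 0.4 -5.  17.8] [ 0.4 -5.  17.8]
2 [ 0.6 -6.6 17.3] [  1.  -11.6  35.1]
3 [ 0.7 -8.2 16.6] [  1.7 -19.7  51.7]
4 [ 0.8 -9.6 15.8] [  2.5 -29.4  67.5]
5 [  0.9 -11.1  14.8] [  3.4 -40.4  82.3]
6 [  1.  -12.4  13.7] [  4.4 -52.8  96. ]
7 [  1.1 -13.6  12.5] [  5.6 -66.4 108.5]
8 [  1.2 -14.7  11.2] [  6.8 -81.1 119.7]
9 [  1.3 -15.6   9.8] [  8.1 -96.7 129.5]
10 [  1.4 -16.5   8.3] [   9.5 -113.2  137.8]
11 [  1.4 -17.2   6.7] [  10.9 -130.4  144.6]
12 [  1.5 -17.7   5.1] [  12.4 -148.1  149.7]
```

{"api": "apply_moves", "payload": {
  "deltas": [
    [[0.2,-2.3,9,0,0,0,0],[0.2,-2.7,8.8,0,0,0,0],[0.3,-3.2,8.7,0,0,0,0],[0.3,-3.4,8.6,0,0,0,0],[0.3,-4,8.4,0,0,0,0],[0.4,-4.2,8.2,0,0,0,0],[0.4,-4.7,8,0,0,0,0],[0.4,-4.9,7.8,0,0,0,0],[0.4,-5.4,7.5,0,0,0,0],[0.5,-5.7,7.3,0,0,0,0]]
  ]
}}

```text
time_s: 43.78
eef_pos: [0.4948, -0.0099, 0.2008]
ee_rot: [[-0.996, -0.084, 0.001], [-0.084, 0.996, 0.007], [-0.002, 0.007, -1.0]]
force: [3.8, 3.9, -3.8]
finger_gap: 0.111
grasp_force: 48.6
```

{"api": "apply_moves", "payload": {
  "deltas": [
    [[0.3,-4.1,4.7,0,0,0,0],[0.3,-4.1,4.6,0,0,0,0],[0.4,-4.2,4.4,0,0,0,0],[0.4,-4.4,4.3,0,0,0,0],[0.4,-4.5,4.2,0,0,0,0],[0.3,-4.7,4,0,0,0,0],[0.4,-4.8,3.9,0,0,0,0],[0.4,-4.9,3.7,0,0,0,0],[0.4,-5,3.6,0,0,0,0],[0,0,0,0,0,0,0]]
  ]
}}

```text
time_s: 44.62
eef_pos: [0.4984, -0.0497, 0.2409]
ee_rot: [[-0.996, -0.084, 0.005], [-0.084, 0.996, 0.009], [-0.005, 0.009, -1.0]]
force: [1.6, 8.1, 4.6]
finger_gap: 0.117
grasp_force: 49.2
```

Run:
```python
from h import *
go(st((-50,195,135))+[8.1,-96.7,129.5-15],94.7)
for n in("top","side"): print(n,pink(n,grab_frame(n)))
print(bot.observe()["joint_pos"].round(0))
```

```text
t 44.62 TCP [498.4 -49.7 240.9] yaw 94.81 j1,j6 [-13.7 -18.5] F [1.6 8.1 4.6] gap 10.0 gf 49.2 tilt [0.005 0.009]
 delta [  0.  -19.4   8.6]
 dyaw rad -0.002 (mod 2pi)
top [([400.2, 136.1], [376, 122, 64, 29, 662])]
side [([313.5, 144.5], [308, 140, 13, 11, 64]), ([359.9, 149.4], [355, 146, 11, 7, 48]), ([287.5, 160.1], [276, 151, 24, 19, 248]), ([256.6, 278.2], [238, 251, 36, 45, 160]), ([309.8, 323.5], [302, 318, 16, 9, 51])]
[-14.  -1.   3.  94.   1. -19.]
```

{"api": "apply_moves", "payload": {
  "deltas": [
    [[0.4,-5.2,3.4,0,0,0,0],[0.4,-5.2,3.2,0,0,0,0],[0.5,-5.2,3.2,0,0,0,0],[0.5,-5.5,2.9,0,0,0,0],[0.5,-5.5,2.7,0,0,0,0],[0.4,-5.5,2.7,0,0,0,0],[0.5,-5.7,2.3,0,0,0,0],[0.4,-5.7,2.2,0,0,0,0],[0.5,-5.8,2.2,0,0,0,0],[0.5,-5.9,1.8,0,0,0,0]]
  ]
}}

```text
time_s: 45.55
eef_pos: [0.5033, -0.1047, 0.2692]
ee_rot: [[-0.996, -0.085, 0.007], [-0.085, 0.996, 0.008], [-0.008, 0.007, -1.0]]
force: [0.7, 7.3, 11.5]
finger_gap: 0.118
grasp_force: 52.1
```

{"api": "apply_moves", "payload": {
  "deltas": [
    [[0.5,-5.9,1.7,0,0,0,0],[0.5,-5.9,1.6,0,0,0,0],[0,0,0,0,0,0,0],[0,0,0,0,0,0,0],[0,0,0,0,0,0,0],[0,0,0,0,0,0,0],[0,0,0,0,0,0,0],[0,0,0,0,0,0,0]]
  ]
}}

```text
time_s: 46.22
eef_pos: [0.5044, -0.1176, 0.2725]
ee_rot: [[-0.996, -0.084, 0.008], [-0.084, 0.996, 0.005], [-0.008, 0.004, -1.0]]
force: [1.4, 4.7, 11.3]
finger_gap: 0.118
grasp_force: 52.6
```

Run:
```python
from h import *
go(None)
for n in("top","side"): print(n,pink(n,grab_frame(n)))
```

```text
t 46.22 TCP [ 504.4 -117.6  272.5] yaw 94.81 j1,j6 [-20.8 -25.6] F [ 1.4  4.7 11.3] gap 10.1 gf 52.6 tilt [0.008 0.005]
top [([400.4, 136.1], [376, 122, 64, 29, 663])]
side [([433.4, 90.4], [432, 85, 4, 12, 15]), ([313.5, 144.4], [308, 140, 13, 11, 63]), ([287.7, 160.0], [276, 151, 24, 19, 248]), ([361.7, 169.5], [354, 166, 17, 8, 76]), ([379.1, 173.7], [373, 170, 14, 8, 63]), ([222.5, 234.6], [219, 230, 7, 9, 13]), ([256.6, 278.1], [238, 251, 36, 45, 160]), ([309.9, 323.4], [303, 318, 15, 9, 49])]
```

Run:
```python
from h import *
for y in(-20,-65,-110):
  for x in(-60,0,60): print((x,y),proj("side",st((x,y,12))/1000).round(0).tolist(),proj("top",st((x,y,12))/1000).round(0).tolist())
a=np.radians(63)
for y in(0,60,120):
  for x in(-60,60): print("tray",(x,y),proj("side",st((x,y*np.cos(a)-10*np.sin(a),90+y*np.sin(a)+10*np.cos(a)))/1000).round(0).tolist())
```

```text
(-60, -20) [[383.0, 182.0]] [[411.0, 243.0]]
(0, -20) [[368.0, 177.0]] [[410.0, 224.0]]
(60, -20) [[353.0, 172.0]] [[408.0, 206.0]]
(-60, -65) [[387.0, 174.0]] [[425.0, 242.0]]
(0, -65) [[372.0, 169.0]] [[424.0, 224.0]]
(60, -65) [[357.0, 165.0]] [[422.0, 205.0]]
(-60, -110) [[391.0, 166.0]] [[439.0, 242.0]]
(0, -110) [[376.0, 162.0]] [[437.0, 223.0]]
(60, -110) [[361.0, 158.0]] [[436.0, 204.0]]
tray (-60, 0) [[385.0, 167.0]]
tray (60, 0) [[353.0, 157.0]]
tray (-60, 60) [[385.0, 160.0]]
tray (60, 60) [[351.0, 150.0]]
tray (-60, 120) [[384.0, 152.0]]
tray (60, 120) [[349.0, 142.0]]
```

{"api": "apply_moves", "payload": {
  "deltas": [
    [[-1.5,17.7,-5.1,0,0,0,0],[-1.4,17.2,-6.7,0,0,0,0],[-1.4,16.5,-8.3,0,0,0,0],[-1.3,15.6,-9.8,0,0,0,0],[-1.2,14.7,-11.2,0,0,0,0],[-1.1,13.6,-12.5,0,0,0,0],[-1,12.4,-13.7,0,0,0,0],[-0.9,11.1,-14.8,0,0,0,0],[-0.8,9.6,-15.8,0,0,0,0],[-0.7,8.2,-16.6,0,0,0,0]]
  ]
}}

```text
time_s: 47.15
eef_pos: [0.4924, 0.0171, 0.1538]
ee_rot: [[-0.997, -0.083, 0.002], [-0.083, 0.997, -0.0], [-0.002, -0.0, -1.0]]
force: [2.9, -1.6, -2.6]
finger_gap: 0.117
grasp_force: 52.9
```

{"api": "apply_moves", "payload": {
  "deltas": [
    [[-0.3,3.5,-8.6,0,0,0,0],[-0.3,3.1,-8.7,0,0,0,0],[-0.2,2.6,-8.8,0,0,0,0],[-0.2,2.3,-9,0,0,0,0],[0,0,0,0,0,0,0],[0,0,0,0,0,0,0]]
  ]
}}

```text
time_s: 47.65
eef_pos: [0.4915, 0.0271, 0.1224]
ee_rot: [[-0.997, -0.082, 0.004], [-0.082, 0.997, -0.002], [-0.003, -0.002, -1.0]]
force: [-1.8, -1.3, 10.7]
finger_gap: 0.119
grasp_force: 54.2
```

Run:
```python
from h import *
go([491.7,27.2,120.3])
for n in("top","side"): print(n,pink(n,grab_frame(n)))
```

```text
t 47.65 TCP [491.5  27.1 122.4] yaw 94.68 j1,j6 [-4.6 -9.3] F [-1.8 -1.3 10.7] gap 10.2 gf 54.2 tilt [ 0.004 -0.002]
 delta [ 0.2  0.1 -2.1]
top [([400.2, 136.0], [376, 122, 64, 29, 661]), ([435.2, 206.4], [427, 193, 16, 29, 319]), ([419.9, 211.6], [419, 206, 3, 14, 27]), ([422.1, 234.2], [421, 227, 4, 15, 33])]
side [([313.4, 144.5], [307, 140, 14, 11, 66]), ([354.4, 150.6], [352, 148, 5, 6, 21]), ([287.6, 160.1], [276, 151, 24, 19, 251]), ([221.6, 235.6], [216, 230, 10, 11, 17]), ([256.5, 278.3], [238, 251, 36, 45, 159]), ([309.9, 323.4], [303, 317, 15, 10, 50])]
```

{"api": "apply_moves", "payload": {
  "deltas": [
    [[0,0,0,0,0,0,34],[0,0,0,0,0,0,34],[0,0,0,0,0,0,34],[0,0,0,0,0,0,34],[0,0,12,0,0,0,34],[0,0,25,0,0,0,34],[0,0,30,0,0,0,34],[0,0,30,0,0,0,34],[-15,5,20,0,0,0,34],[-25,10,10,0,0,0,34]]
  ]
}}

```text
time_s: 48.58
eef_pos: [0.4528, 0.0422, 0.2496]
ee_rot: [[-0.997, -0.081, 0.006], [-0.081, 0.997, -0.001], [-0.006, -0.001, -1.0]]
force: [-0.1, 0.2, 0.3]
finger_gap: 0.403
grasp_force: 0.0
```

{"api": "apply_moves", "payload": {
  "deltas": [
    [[-25,20,0,0,0,0,34],[-25,25,0,0,0,0,34],[-25,25,0,0,0,0,34],[-20,25,0,0,0,0,34],[-10,15,0,0,0,0,34],[0,0,0,0,0,0,34],[0,0,0,0,0,0,34],[0,0,0,0,0,0,34],[0,0,0,0,0,0,34]]
  ]
}}

```text
time_s: 49.33
eef_pos: [0.3462, 0.1522, 0.2459]
ee_rot: [[-0.997, -0.081, -0.0], [-0.081, 0.997, -0.0], [0.0, -0.0, -1.0]]
force: [-0.1, 0.2, -0.5]
finger_gap: 0.397
grasp_force: 0.0
```

Run:
```python
from h import *
go(None)
t=grab_frame("top");s=grab_frame("side")
for n,f in(("top",t),("side",s)): print(n,pink(n,f))
x=np.load("stand.npy"); fl=np.load("file.npy")
g=np.vstack([crop(t,200,170,460,265,3)[:285],np.hstack([crop(s,225,235,335,335,3),crop(s,330,110,450,210,3)])])if 0 else None
a=crop(t,345,180,455,270,5); b=ov("top",t,220,185,290,250,3.4,x,None,fl); c=ov("side",s,255,240,325,315,3.4,x,None,fl); b2=np.vstack([b,c]); H=max(a.shape[0],b2.shape[0])
pad=lambda g:cv2.copyMakeBorder(g,0,H-g.shape[0],0,0,0)
G=np.hstack([pad(a),pad(b2)]);print(G.shape); cv2.imwrite("pics/p9.png",G)
```

```text
t 49.33 TCP [346.2 152.2 245.9] yaw 94.64 j1,j6 [13.6  8.9] F [-0.1  0.2 -0.5] gap 33.9 gf 0.0 tilt [-0. -0.]
top [([400.3, 136.1], [376, 122, 64, 29, 659]), ([435.2, 206.5], [427, 193, 16, 29, 318]), ([419.9, 211.7], [419, 206, 3, 14, 27]), ([422.1, 233.9], [421, 227, 4, 14, 31])]
side [([313.5, 144.4], [307, 140, 14, 10, 64]), ([360.6, 152.7], [353, 148, 18, 10, 88]), ([287.6, 160.1], [276, 151, 24, 19, 246]), ([221.2, 236.4], [216, 232, 10, 9, 13]), ([256.5, 278.3], [238, 251, 36, 45, 158]), ([310.2, 323.3], [303, 317, 15, 10, 51])]
(476, 788, 3)
```

View pics/p9.png

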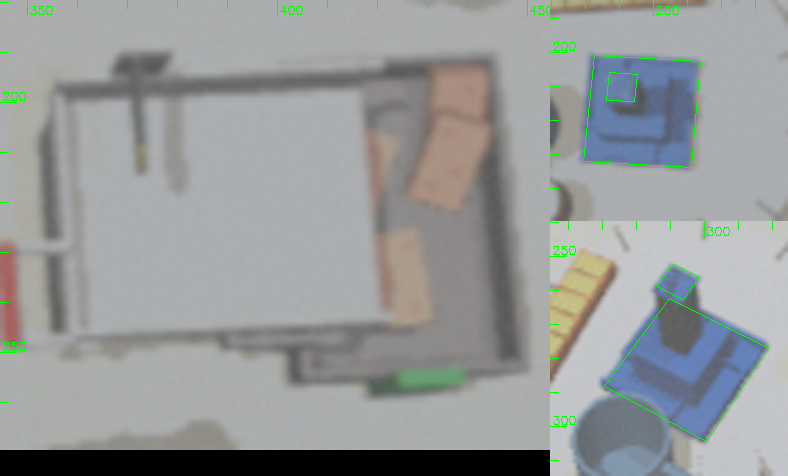

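The final picture shows four blocks in the bin: two at about (455,135), one at (405,280) and one at (382,165). The tray is flat and empty, and the empty file stands on the disc, matching its original outline.

```bash
python3 -c "
from bench import workorder
print(workorder.job_done())"
```

```text
the job is handed in; nothing more can be done
None
```

I handed the job in at about 49 s: the last pictures show all four pumice blocks in the upright bin, the tray flat and empty, and the empty file back on the blue disc. The bin was knocked about 50 mm aside partway through, so I put it back before tipping. I also nudged a block that had landed on edge on top of another over inside the tray with the file's plate. I didn't separately check that the other objects stayed put.

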